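# Unlock the click-dial strongbox

## Task

Unlock the strongbox on the desk: turn its click dial gently counter-clockwise (seen from above) until it meets its stop, then four clicks clockwise, and slide the bolt all the way towards the dial. Do not lean on the stop peg, do not force the bolt against the locked wheel, leave the mug, bottle and screwdriver alone, and let go of everything at the end.

Things in the scene. Friction and masses are not known exactly. Their poses are not given: they have to be found in the camera images.
- box_top (a point): centre of the top face of a grey steel strongbox, 206 x 306 mm, 110 mm high, fixed to the desk. z up; +y runs along its long side from the dial to the bolt. The dial and bolt stand on this face
- dial_grip (a point): fixed point on the dial's upright axis, 36 mm above the box top: where to grip (this frame does not turn with the dial; axes as box_top; 55 mm from box_top along its -y). The dial is a black round fluted knob, 44 mm across, its top 54 mm above the box top, on a skirt 66 mm across whose top is 8 mm above the box top. Fingertips must stay above 10 mm over the box top
- dial_top (a point): fixed point on the axis at the knob's top (does not turn). A white line on the knob and the skirt lug (43 mm from the axis, top 9 mm over the box top) show the setting. It clicks every 20 degrees; a spring detent resists with 0.1 to 0.17 N m and pulls it into the nearest click when let go. It starts at one of clicks 5 to 8, counted clockwise from click 0. A grip of about 18 N turns it without slip
- dial_foot (a point): fixed point on the axis at the box top (does not turn). Turned counter-clockwise from above, the lug meets stop_peg 2 degrees past click 0, so a dial let go at the stop springs back to click 0. The lock opens at click 4 only, within about 4 degrees: there the bolt's tongue can enter a gap in the hidden wheel under the dial, and then holds the dial
- stop_peg: sprung steel peg 8 mm across, 9 mm high, origin at its foot on the box top, 38 mm from the dial's axis; the dial's lug (38 mm from the axis) runs against it and it gives 1 mm for each 1.5 N. At rest the lug at click 0 stands 1.3 mm from it. More than 12 N on it (about 0.45 N m at the dial, 12 degrees of give) damages it
- bolt_grip (a point): middle of the bolt's upright steel tab, 28 mm above the box top; the tab is 12 mm thick along y, 40 mm wide along x, its top 44 mm above the box top; it stands on a 50 mm long foot plate whose top is 5 mm above the box top. It can be pushed or pinched; it slides with 1.5 to 3 N of friction and stays where left. When locked it stops after 3 to 6 mm
- bolt (a joint): bolt travel in m: 0 locked, 0.025 fully drawn; grows as the tab slides along the box's -y, towards the dial
- tongue (a point): thin steel tongue under the bolt, hidden inside the box and moving with the bolt, out of reach; origin 80 mm below the box top, 91 mm from the tab towards the dial. More than 12 N on it (bolt pushed while the dial is not at click 4) damages the lock
- mug_mid (a point): centre of a white mug 80 mm across, 90 mm high, beside the box (leave alone)
- bottle_mid (a point): centre of a white plastic bottle 60 mm across, 130 mm high, beside the box (leave alone)
- screwdriver: black-handled screwdriver 200 mm long lying beyond the box, origin at the middle of its underside (leave alone)

How it is judged:
On the way:
1. the bolt is drawn fully open (value of joint bolt above 0.022 m), for 0.2 s.
At the end, for the whole second after the job is handed in: The bolt is drawn at least 22 of its 25 mm (possible only with the dial at click 4) and stays so, with the robot touching nothing (value of joint bolt above 0.022 m).
It fails at once if the stop peg is loaded with more than 12 N (contact force between stop_peg and anything else above 12 N).
It fails at once if the bolt's tongue is forced with more than 12 N against the wheel (contact force between bolt_c2 and anything else above 12 N).
It fails at once if the mug is moved more than 3 cm (distance of mug_mid from where it was at the start of the episode above 0.03 m).
It fails at once if the bottle is moved more than 3 cm (distance of bottle_mid from where it was at the start of the episode above 0.03 m).
It fails at once if the screwdriver is moved more than 3 cm (distance of screwdriver from where it was at the start of the episode above 0.03 m).
It also fails if it takes over 72 s, if anything falls off the work surface, if the arm or the gripper's body presses on something with over 40 N, if the wrist force passes 120 N, or if a joint passes its speed limit or range.

## Robot

A 6-joint arm with a two-finger parallel gripper is mounted at the origin on the work surface. World frame = base frame: x ahead of the robot, y to its left, z up, the work surface at z = 0. Lengths are in m, angles in rad, forces in N, time in s.
With the tool pointing down it reaches from about 0.425 to 1.125 m from the base axis. Payload 14.9 kg.
Tool frame: the origin (TCP) lies midway between the tips of the shut fingers; the grasp point (between the pads) lies 19 mm behind it (bot.grip_point_offset is the distance from the TCP to the grasp point, in m); z points along the fingers, x is the direction in which the jaws open and shut, and the axes are right-handed (so a half turn about z gives the same grasp; the last joint's range is limited). The gripper opens to 91 mm and grips with 3 to 60 N. Pads are 32 mm wide; open, the fingers measure 118 mm over their backs; the gripper's body (76 mm by 178 mm) begins 60 mm behind the grasp point.
Start: joints at [1.209, 0.379, 1.734, -0, 1.028, -0.033], TCP at [0.226, 0.663, 0.178] pointing down, gripper open.
Joint ranges: [-2.77, 2.77], [-0.74, 2.19], [0, 2.66], [-1.06, 4.2], [0.31, 2.87], [-3.08, 3.08]. Speed limits (rad/s): [1.89, 1.89, 2.39, 3.14, 3.14, 3.14].

## Interface

Orientations are given as a 3x3 rotation matrix whose columns are the frame's x, y, z axes.
In Python, from rig import readout, read_camera, job, recognise, tip_of, bot gives the robot as it stands. The module is installed in compiled form; this text tells all that it offers.
- The arm moves only by the tool servo_tool, never from a script. Its argument "increments" is one flat list of numbers, 7 for each row, row after row: the shift along the tool's x, y, z in mm, then the turn, a rotation vector about the tool's x, y, z in degrees, then the finger opening in mm, from 0 to 91.2. A call has 1 to 12 rows; each row shifts and turns the commanded pose from where the row before left it, along the tool's axes as they then stand; what a row does not reach is not made up. A row lasts 1/12 s, in which the tool goes at most 41.7 mm and 7.16 degrees, less where a joint would pass 70% of its speed; a pose out of reach is approached as far as the arm can. A call with a gripper value outside its range is refused whole. The fingers move at their own pace and stop on an object; the grip force is fixed at half the most. Time passes only in rows, so rows that do not move let the fingers close. It gives the time, the measured TCP pose, the force and the opening at its end, in the units of the state.
- readout.observe(): the state, without advancing time (a new reading comes with each control period).
- read_camera(name): name is "side" or "top" or "wrist"; returns a dict with "img" (400x640x3 uint8, red, green, blue), "camera_matrix" (3x3 intrinsics, pixels), "k1" (the pictures are not rectified: a ray, as slopes to the right and down, at radius r is drawn at 1 + k1 r^2 times it, then the intrinsics apply), "rvec" (rotation vector, rad) and "tvec" (3), from world to camera coordinates, as OpenCV has them. Camera axes: x right, y down, z forward; pixel columns grow to the right and rows downward; lengths in m; the calibration is good to about 2 mm. A picture is of the moment at which its call begins. There is no depth.
- job.finish_job(): hands the job in, once; it reports no verdict.
Trained networks look in the newest picture that a camera, given by its name, has taken for a name from the list of things; names that differ only in an ending like _2 or _b are one class to them, and where a whole thing is asked for, a point or a joint stands for the part that bears it (a point fixed in the world has none). Each returns a list of dicts, best first, with "p" (0 to 1); they miss things now and then, are a little off and sometimes report something else, mostly with a low value. They report only what shows in the picture. A call takes as long as a camera call.
- recognise(label, camera): "location" ([x, y, z] in m, in world coordinates, good to about 4 mm: the middle of the surface that is visible of it).
- tip_of(label, camera): "location" ([x, y, z] in m, in world coordinates, good to about 4 mm: a listed point, or the origin of a listed thing).
The state is a dict: "t": time; "qpos": joint angles; "qd": joint speeds; "effort": joint torques, N m; "position": TCP position; "tool_rot": TCP orientation; "ft_force": force on the tool from outside, world axes, zero at the start; "wrist_torque": the same for the moment, N m; "width": finger opening in m.
Only numpy, scipy, OpenCV 4.12 (cv2) and the standard library are available. Lean on these libraries where they do the work, as an engineer would, in place of code of your own. Each camera call takes 0.05 s, during which the arm holds its last target.

## Working session

There is one attempt and no reset: what is moved stays moved. The work goes in short steps, Python scripts to look and compute and a tool call to move; the robot and the scene stay as the last step left them, time stands still between calls to the robot, and variables do not carry over. Pictures are saved under pics/ and viewed, and the job is handed in when it is done.

Besides the shell and the picture viewer there is one more tool, called after "Call:" as name(argument=value, ...), one argument or row to a line, values as JSON. servo_tool: Moves the arm, as the interface text tells. Its arguments: {"type":"object","properties":{"increments":{"type":"array"}},"required":["increments"]}

```bash
ls; mkdir -p pics
cat > h.py <<'E'
import numpy as np, cv2
from rig import readout, read_camera, job, recognise, tip_of, bot
def snap(c,fn):
    d=read_camera(c); cv2.imwrite('pics/'+fn,cv2.cvtColor(d['img'],cv2.COLOR_RGB2BGR)); return d
def proj(d,P):
    R,_=cv2.Rodrigues(np.array(d['rvec'],float)); p=R@np.array(P,float)+np.array(d['tvec']).ravel()
    s=p[:2]/p[2]; s=s*(1+d['k1']*(s@s)); K=np.array(d['camera_matrix']); return (K@[s[0],s[1],1])[:2]
def ray(d,uv,z):
    K=np.array(d['camera_matrix']); q=np.linalg.solve(K,[uv[0],uv[1],1])[:2]; s=q.copy()
    for _ in range(20): s=q/(1+d['k1']*(s@s))
    R,_=cv2.Rodrigues(np.array(d['rvec'],float)); t=np.array(d['tvec']).ravel()
    o=-R.T@t; v=R.T@np.array([s[0],s[1],1]); return o+v*(z-o[2])/v[2]
E
python3 - <<'E'
from h import *
np.set_printoptions(precision=4,suppress=True)
s=readout.observe(); print(s, bot.grip_point_offset)
for c in ('top','side','wrist'):
    d=snap(c,c+'0.png')
    for l in ('box_top','dial_grip','dial_top','dial_foot','stop_peg','bolt_grip','mug_mid','bottle_mid','screwdriver'):
        r=tip_of(l,c); print(c,l,[(np.round(x['location'],4),round(x['p'],2)) for x in r[:2]])
print(readout.observe()['t'])
E
```

```text
pics
{'t': 0.0, 'qpos': array([ 1.2087,  0.3794,  1.7348,  0.    ,  1.0285, -0.0333]), 'qd': array([-0.0018,  0.    ,  0.0002,  0.0006, -0.0001, -0.0014]), 'effort': array([  0.0016, -76.3745, -43.4364,   0.0651,   0.0425,  -0.0001]), 'position': array([0.2259, 0.6621, 0.1772]), 'tool_rot': array([[ 0.323 ,  0.9464, -0.0004],
       [ 0.9464, -0.323 , -0.0011],
       [-0.0011, -0.    , -1.    ]]), 'ft_force': array([-0.212 ,  0.6174,  0.7494]), 'wrist_torque': array([-0.0117,  0.0234,  0.0335]), 'width': 0.09126526120201194} 0.0188
top box_top [(array([ 0.5498, -0.0278,  0.1063]), 0.98)]
top dial_grip [(array([ 0.5579, -0.0814,  0.1483]), 0.65)]
top dial_top [(array([ 0.5606, -0.0823,  0.1643]), 0.89)]
top dial_foot [(array([ 0.562 , -0.0856,  0.1091]), 0.72), (array([ 0.5473, -0.0289,  0.1105]), 0.68)]
top stop_peg []
top bolt_grip [(array([0.5222, 0.0459, 0.1399]), 0.82)]
top mug_mid [(array([0.5257, 0.2311, 0.0432]), 0.65)]
top bottle_mid [(array([ 0.5956, -0.2366,  0.0671]), 0.95)]
top screwdriver [(array([0.7204, 0.0006, 0.0035]), 0.88)]
side box_top [(array([ 0.5494, -0.0315,  0.1102]), 0.71), (array([ 0.5613, -0.0797,  0.1466]), 0.38)]
side dial_grip [(array([ 0.5635, -0.0819,  0.1438]), 0.76)]
side dial_top [(array([ 0.5602, -0.0835,  0.1668]), 0.69)]
side dial_foot [(array([ 0.564 , -0.0815,  0.1153]), 0.95)]
side stop_peg []
side bolt_grip [(array([0.528 , 0.0488, 0.1404]), 0.56), (array([0.5281, 0.2355, 0.0459]), 0.31)]
side mug_mid [(array([0.5252, 0.2359, 0.0429]), 0.9)]
side bottle_mid [(array([ 0.5897, -0.2433,  0.0622]), 0.85)]
side screwdriver [(array([0.7196, 0.0041, 0.0014]), 0.93), (array([ 0.5616, -0.0826,  0.1123]), 0.46)]
wrist box_top []
wrist dial_grip []
wrist dial_top []
wrist dial_foot []
wrist stop_peg []
wrist bolt_grip []
wrist mug_mid []
wrist bottle_mid []
wrist screwdriver []
1.5
```

View pics/top0.png

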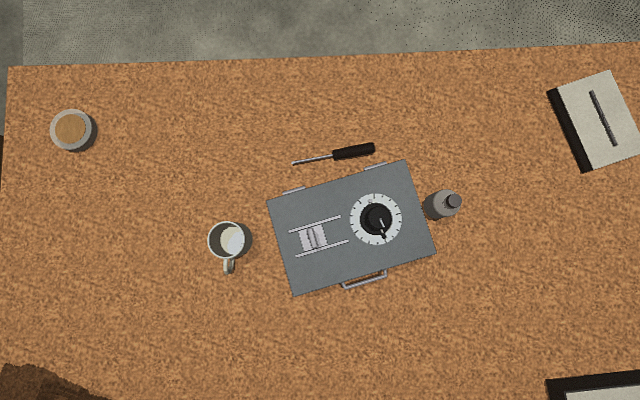

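View pics/side0.png

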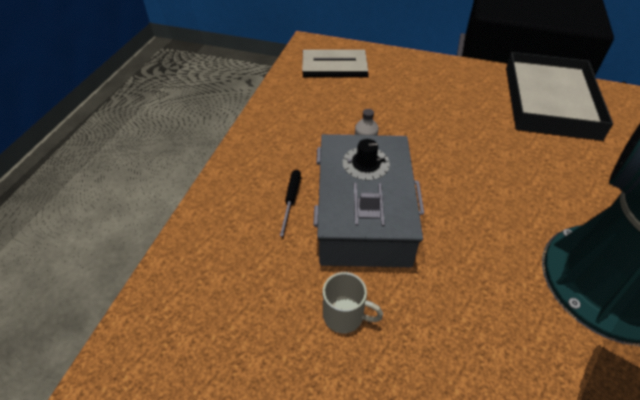

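Run:
```python
import cv2
a=cv2.imread('pics/top0.png')
print(a.shape)
from h import *
d=read_camera('top')
for P in ([.5615,-.0825,.164],[.5615,-.0825,.11],[.525,.047,.138],[.55,-.03,.11]):print(P,proj(d,P))
```

```text
(400, 640, 3)
[0.5615, -0.0825, 0.164] [379.28147369 216.09587036]
[0.5615, -0.0825, 0.11] [375.35100809 217.48367257]
[0.525, 0.047, 0.138] [312.66712461 237.26551122]
[0.55, -0.03, 0.11] [350.06698636 223.85737819]
```

Run:
```python
import cv2
a=cv2.imread('pics/top0.png')[150:305,255:455]
cv2.imwrite('pics/top0z.png',cv2.resize(a,None,fx=3.8,fy=3.8,interpolation=cv2.INTER_CUBIC))
a=cv2.imread('pics/side0.png')[125:275,300:440]
cv2.imwrite('pics/side0z.png',cv2.resize(a,None,fx=3.8,fy=3.8,interpolation=cv2.INTER_CUBIC))
```

```text
(no output)
```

View pics/top0z.png

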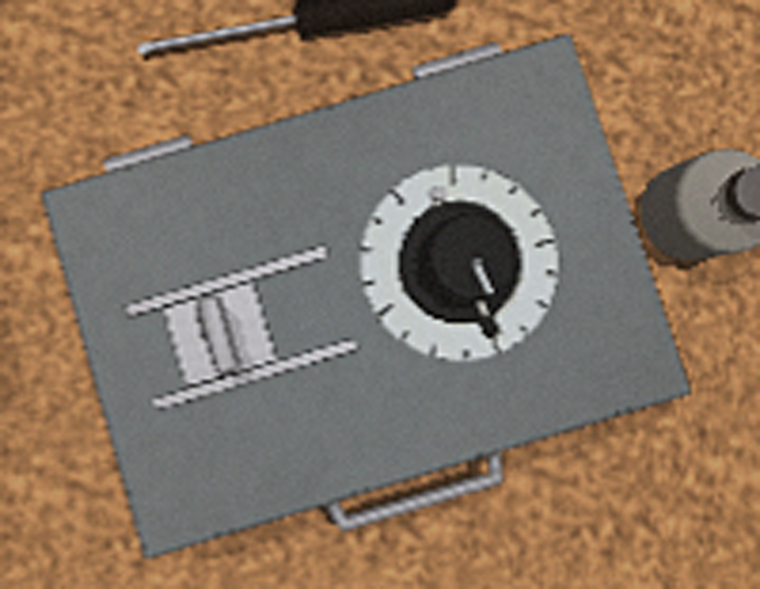

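View pics/side0z.png

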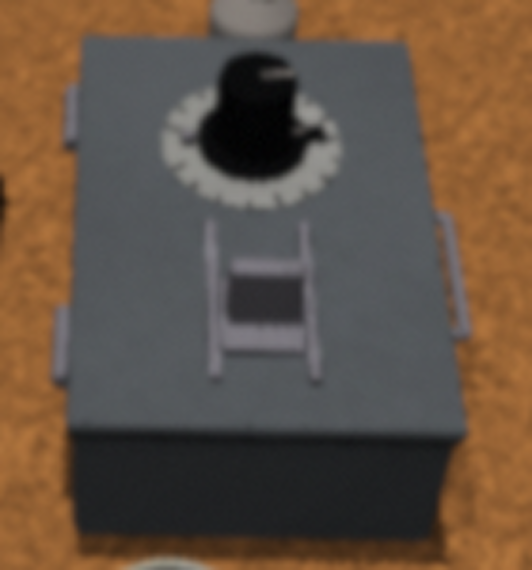

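Run:
```python
from h import *
np.set_printoptions(precision=4,suppress=True)
d=read_camera('top')
R=lambda x,y,z: ray(d,(255+(x+.5)/3.8-.5,150+(y+.5)/3.8-.5),z)[:2]
c=R(459,263,.1105); print('dial',c)
for n,p,z in (('peg',(437,192),.119),('lug',(490,332),.119),('longtick',(453,175),.1105),('tickAtLug',(499,345),.1105)):
    q=R(*p,z)-c; print(n,np.hypot(*q),np.degrees(np.arctan2(q[1],q[0])))
a=R(475,262,.164);b=R(491,293,.164); v=b-a; print('line',a,b,np.degrees(np.arctan2(v[1],v[0])))
C=[R(*p,.11) for p in ((44,191),(571,36),(690,395),(147,556))]; print('corners',C,'ctr',np.mean(C,0))
for i,j in((0,1),(3,2),(0,3),(1,2)):
    v=C[i]-C[j];print(np.linalg.norm(v),np.degrees(np.arctan2(v[1],v[0])))
print('tab top', R(200,297,.154),R(215,379,.154),R(228,375,.154))
```

```text
dial [ 0.5587 -0.0824]
peg 0.03977935120333822 16.23733297611543
lug 0.03979680785331375 -160.3260249456542
longtick 0.04801900210264364 1.080799490711617
tickAtLug 0.04857158807978632 -156.70465000324026
line [ 0.5567 -0.0829] [ 0.541  -0.0901] -155.4588103795909
corners [array([0.6052, 0.1425]), array([ 0.6816, -0.1499]), array([ 0.4848, -0.2014]), array([0.4086, 0.0904])] ctr [ 0.5451 -0.0296]
0.3022767488524938 104.6300007757106
0.30158598425055605 104.62933392852518
0.20339443621627268 14.86231947758387
0.20339631839903327 14.667731571572883
tab top [0.5436 0.0565] [0.502 0.05 ] [0.5038 0.0433]
```

Call:
servo_tool(
  increments=[-24.9,23.2,-20,0,0,0,91,-24.9,23.2,-20,0,0,0,91,-24.9,23.2,0,0,0,0,91,-24.9,23.2,0,0,0,0,91,-24.9,23.2,0,0,0,0,91,-24.9,23.2,0,0,0,0,91,-24.9,23.2,0,0,0,0,91,-24.9,23.2,0,0,0,0,91,-24.9,23.2,0,0,0,0,91,-24.9,23.2,0,0,0,0,91,-24.9,23.2,0,0,0,0,91,-24.9,23.2,0,0,0,0,91],
)

```text
t: 2.6
position: [0.3934, 0.2883, 0.2181]
tool_rot: [[0.323, 0.947, 0.001], [0.947, -0.323, 0.0], [0.0, 0.0, -1.0]]
ft_force: [1.0, 0.1, -0.1]
width: 0.0911
```

Call:
servo_tool(
  increments=[-24.9,23.2,0,0,0,0,91,-24.9,23.2,0,0,0,0,91,-24.9,23.2,0,0,0,0,91,-24.9,23.2,0,0,0,0,91,-24.9,23.2,0,0,0,0,91,-24.9,23.2,0,0,0,0,91,-24.9,23.2,0,0,0,0,91,-24.9,23.2,0,0,0,0,91,-24.9,23.2,0,0,0,0,91,-24.9,23.2,0,0,0,0,91,-24.9,23.2,0,0,0,0,91,-24.9,23.2,0,0,0,0,91],
)

```text
t: 3.6
position: [0.5605, -0.0846, 0.218]
tool_rot: [[0.323, 0.946, 0.0], [0.946, -0.323, -0.0], [0.0, 0.0, -1.0]]
ft_force: [0.2, -0.1, -0.2]
width: 0.0907
```

Call:
servo_tool(
  increments=[0,0,0,0,0,7.1,91,0,0,0,0,0,7.1,91,0,0,0,0,0,7.1,91,0,0,0,0,0,7.1,91,0,0,0,0,0,7.1,91,0,0,0,0,0,7.1,91,0,0,0,0,0,7.1,91,0,0,0,0,0,7.1,91,0,0,0,0,0,7.1,91,0,0,0,0,0,7.1,91,0,0,0,0,0,7.1,91,0,0,0,0,0,7.1,91],
)

```text
t: 4.6
position: [0.5601, -0.0829, 0.2179]
tool_rot: [[0.969, -0.249, 0.0], [-0.249, -0.969, -0.0], [0.0, -0.0, -1.0]]
ft_force: [-0.5, 0.7, -0.3]
width: 0.0911
```

Call:
servo_tool(
  increments=[0,0,0,0,0,7.1,91,0,0,0,0,0,7.1,91,0,0,0,0,0,7.1,91,0,0,0,0,0,7.1,91,0,0,0,0,0,7.1,91,0,0,0,0,0,7.1,91,0,0,0,0,0,7.1,91,0,0,0,0,0,7.1,91,0,0,0,0,0,7.1,91,0,0,0,0,0,7.1,91,0,0,0,0,0,7.1,91,0,0,0,0,0,7.1,91],
)

```text
t: 5.6
position: [0.5601, -0.0829, 0.2179]
tool_rot: [[-0.167, -0.986, 0.0], [-0.986, 0.167, -0.0], [0.0, -0.0, -1.0]]
ft_force: [-0.2, -0.7, -0.6]
width: 0.0909
```

Run:
```python
from h import *
np.set_printoptions(precision=4,suppress=True)
s=readout.observe(); print(s)
for c in ('wrist','side'):
    d=snap(c,c+'1.png')
    for l in ('dial_grip','dial_top','dial_foot','stop_peg','bolt_grip','box_top'):
        r=tip_of(l,c); print(c,l,[(np.round(x['location'],4),round(x['p'],2)) for x in r[:2]])
```

```text
{'t': 5.6, 'qpos': array([-0.1881,  0.1206,  1.9824,  0.    ,  1.0384,  1.5501]), 'qd': array([-0.001 , -0.0003, -0.0001, -0.0007,  0.    ,  1.4764]), 'effort': array([ -0.003 , -54.5993, -43.8865,   0.0318,  -0.0736,  -3.1159]), 'position': array([ 0.5601, -0.0829,  0.2179]), 'tool_rot': array([[-0.1666, -0.986 ,  0.0002],
       [-0.986 ,  0.1666, -0.    ],
       [ 0.    , -0.0002, -1.    ]]), 'ft_force': array([-0.228 , -0.6638, -0.625 ]), 'wrist_torque': array([0.0218, 0.1064, 0.024 ]), 'width': 0.09091437214927278}
wrist dial_grip [(array([ 0.56  , -0.0826,  0.1471]), 0.79)]
wrist dial_top [(array([ 0.5617, -0.0817,  0.1647]), 0.58)]
wrist dial_foot [(array([ 0.5592, -0.0805,  0.1117]), 0.76)]
wrist stop_peg [(array([ 0.5972, -0.0716,  0.1117]), 0.48)]
wrist bolt_grip [(array([0.5254, 0.0557, 0.1358]), 0.78)]
wrist box_top [(array([ 0.5459, -0.0308,  0.1109]), 0.84)]
side dial_grip [(array([ 0.5615, -0.0786,  0.1457]), 0.95)]
side dial_top [(array([ 0.5618, -0.0818,  0.1672]), 0.83)]
side dial_foot [(array([ 0.5605, -0.0812,  0.1133]), 0.65)]
side stop_peg []
side bolt_grip [(array([0.5295, 0.0509, 0.1386]), 0.62)]
side box_top [(array([ 0.5504, -0.0341,  0.1106]), 0.7)]
```

View pics/wrist1.png

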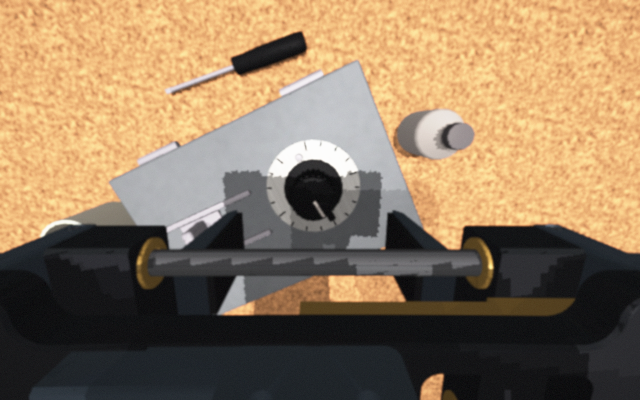

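Call:
servo_tool(
  increments=[0,0,20,0,0,0,91,0,0,20,0,0,0,91,0,0,20,0,0,0,91,0,0,15,0,0,0,91,0,0,10,0,0,0,91,0,0,5,0,0,0,91,0,0,0,0,0,0,70,0,0,0,0,0,0,60,0,0,0,0,0,0,54,0,0,0,0,0,0,50],
)

```text
t: 7.13
position: [0.5606, -0.083, 0.1288]
tool_rot: [[-0.16, -0.987, 0.001], [-0.987, 0.16, -0.0], [0.0, -0.001, -1.0]]
ft_force: [0.0, 0.7, -0.0]
width: 0.0667
```

Call:
servo_tool(
  increments=[0,0,0,0,0,0,47,0,0,0,0,0,0,45,0,0,0,0,0,0,43,0,0,0,0,0,0,38,0,0,0,0,0,0,36,0,0,0,0,0,0,36],
)

```text
t: 7.63
position: [0.5603, -0.0827, 0.1281]
tool_rot: [[-0.161, -0.987, 0.001], [-0.987, 0.161, 0.0], [-0.0, -0.0, -1.0]]
ft_force: [0.1, 3.1, 4.1]
width: 0.0364
```

Run:
```python
from h import *
np.set_printoptions(precision=4,suppress=True)
s=readout.observe(); print(s)
```

```text
{'t': 7.6333, 'qpos': array([-0.1879,  0.2386,  2.0313,  0.0004,  0.8712,  1.544 ]), 'qd': array([-0.0007, -0.0003,  0.0009,  0.001 ,  0.001 ,  0.0011]), 'effort': array([ -1.7652, -56.9749, -36.5757,  -0.6688,  -0.137 ,   0.0019]), 'position': array([ 0.5603, -0.0827,  0.1281]), 'tool_rot': array([[-0.1607, -0.987 ,  0.0005],
       [-0.987 ,  0.1607,  0.0002],
       [-0.0003, -0.0005, -1.    ]]), 'ft_force': array([0.0836, 3.0761, 4.1095]), 'wrist_torque': array([0.6152, 0.1186, 0.0147]), 'width': 0.03643250419612245}
```

Run:
```python
from h import *
d=snap('side','side2.png'); a=d['img'][100:260,290:450,::-1]
b=snap('wrist','wrist2.png')['img'][80:330,160:480,::-1]
a=cv2.resize(a,(400,400),interpolation=cv2.INTER_CUBIC); b=cv2.resize(b,(400,312))
cv2.imwrite('pics/m2.png',np.hstack([a,cv2.copyMakeBorder(b,0,88,0,0,0)]))
print(readout.observe()['ft_force'],readout.observe()['width'])
```

```text
[1.03363186 3.99264346 5.27855149] 0.03586688740619444
```

View pics/m2.png

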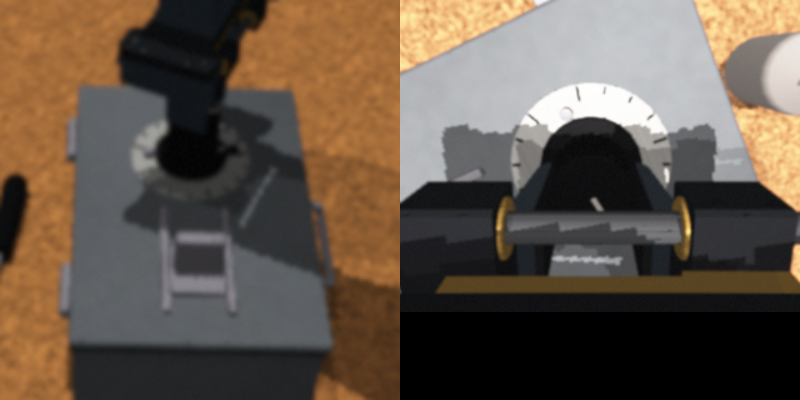

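Call:
servo_tool(
  increments=[0,0,0,0,0,0,30,0,0,0,0,0,0,25,0,0,0,0,0,0,20,0,0,0,0,0,0,20],
)

```text
t: 8.07
position: [0.5604, -0.0828, 0.1281]
tool_rot: [[-0.161, -0.987, 0.001], [-0.987, 0.161, 0.0], [-0.0, -0.001, -1.0]]
ft_force: [0.6, 3.3, 5.3]
width: 0.02
```

Run:
```python
from h import *
np.set_printoptions(precision=4,suppress=True)
s=readout.observe(); print(s)
```

```text
{'t': 8.0667, 'qpos': array([-0.1879,  0.2387,  2.0312,  0.0003,  0.8711,  1.544 ]), 'qd': array([-0.    ,  0.0006, -0.0005,  0.0011,  0.0023,  0.0007]), 'effort': array([ -2.0692, -56.2436, -35.9587,  -0.7731,  -0.1082,   0.0008]), 'position': array([ 0.5604, -0.0828,  0.1281]), 'tool_rot': array([[-0.1606, -0.987 ,  0.0006],
       [-0.987 ,  0.1606,  0.0001],
       [-0.0002, -0.0006, -1.    ]]), 'ft_force': array([0.5659, 3.3457, 5.3001]), 'wrist_torque': array([0.7545, 0.0801, 0.0117]), 'width': 0.020031669134099626}
```

Run:
```python
from h import *
d=snap('side','side3.png'); a=d['img'][100:180,330:410,::-1]
b=snap('wrist','wrist3.png')['img'][80:330,160:480,::-1]
a=cv2.resize(a,(400,400),interpolation=cv2.INTER_CUBIC); b=cv2.resize(b,(400,312))
cv2.imwrite('pics/m3.png',np.hstack([a,cv2.copyMakeBorder(b,0,88,0,0,0)]))
print(readout.observe()['ft_force'],readout.observe()['width'])
```

```text
[0.32242372 3.85276181 6.79893326] 0.020184923696804434
```

View pics/m3.png

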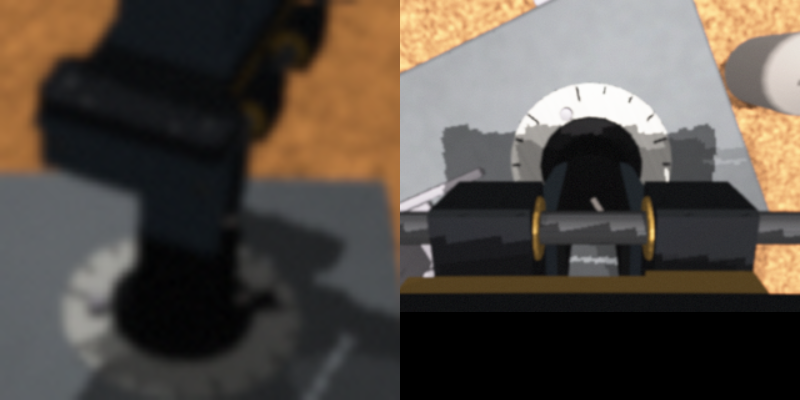

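Run:
```python
import cv2,numpy as np
o=[]
for k in (2,3):
    a=cv2.imread(f'pics/wrist{k}.png')[130:310,240:400]; a=cv2.convertScaleAbs(a,alpha=2.2,beta=20)
    o.append(cv2.resize(a,(400,450),interpolation=cv2.INTER_CUBIC))
cv2.imwrite('pics/m3b.png',np.hstack(o))
```

```text
(no output)
```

View pics/m3b.png

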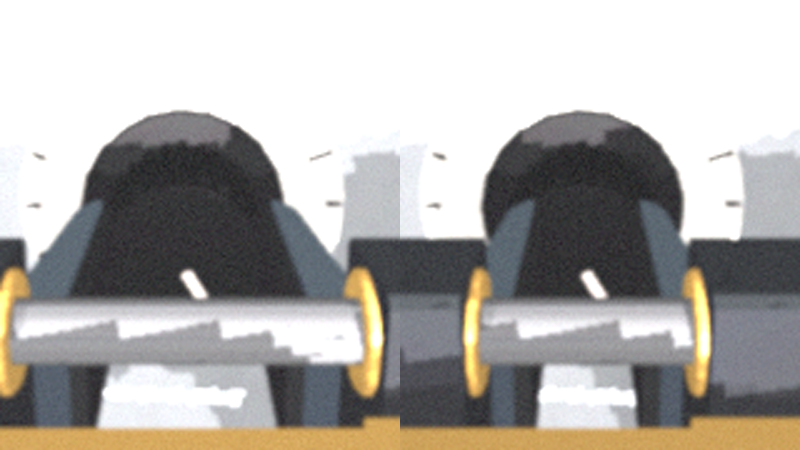

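Run:
```python
from h import *
d=read_camera('side')
x=np.array([.161,.987,0]);c=np.array([.5604,-.0828,0])
for w in (10,22,35):
  for z in (.128,.147,.165): print(w,z,proj(d,c+x*w/1000+[0,0,z]))
print('knob top',proj(d,[.56,-.0825,.164]), 'foot',proj(d,[.56,-.0825,.11]))
a=d['img'][120:180,340:400,::-1]; a=cv2.convertScaleAbs(a,alpha=2.5,beta=20)
a=cv2.resize(a,(600,600),interpolation=cv2.INTER_CUBIC);cv2.imwrite('pics/s4.png',a)
```

```text
10 0.128 [365.14247186 158.28358341]
10 0.147 [365.77124829 151.90090855]
10 0.165 [366.38356587 145.68213328]
22 0.128 [363.07441448 161.68714222]
22 0.147 [363.67806776 155.30521538]
22 0.165 [364.26605765 149.08573942]
35 0.128 [360.79857004 165.43256194]
35 0.147 [361.37402325 159.05238243]
35 0.165 [361.93468971 152.83303645]
knob top [368.23883193 143.3599497 ] foot [366.38834827 161.49284082]
```

View pics/s4.png

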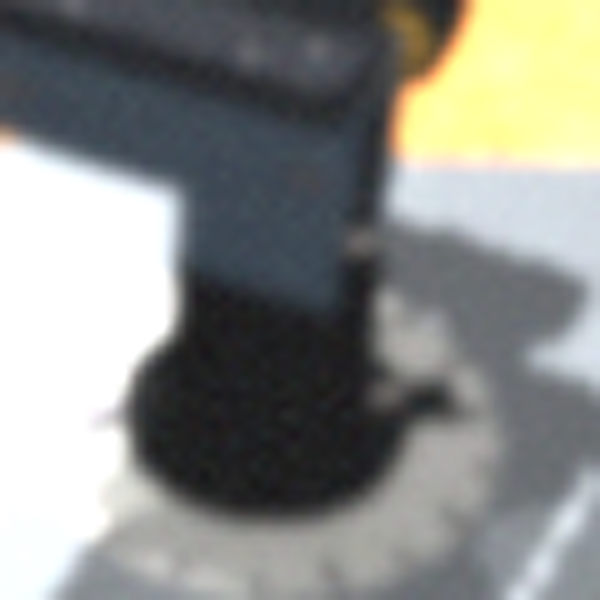

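Call:
servo_tool(
  increments=[0,0,0,0,0,-2,20,0,0,0,0,0,-2,20,0,0,0,0,0,-2,20,0,0,0,0,0,-1,20,0,0,0,0,0,0,20],
)

```text
t: 8.63
position: [0.5604, -0.0831, 0.1281]
tool_rot: [[-0.038, -0.999, 0.001], [-0.999, 0.038, -0.0], [0.0, -0.001, -1.0]]
ft_force: [0.6, 0.7, 4.4]
width: 0.0196
```

```bash
cat > z.py <<'E'
from h import *
import sys
np.set_printoptions(precision=4,suppress=True)
k=sys.argv[1]
s=readout.observe()
for n in('t','position','tool_rot','ft_force','wrist_torque','width','qpos','effort'):print(n,s[n])
d=snap('wrist',f'w{k}.png'); a=d['img'][100:310,200:440,::-1];a=cv2.convertScaleAbs(a,alpha=2.0,beta=20)
d=snap('side',f's{k}.png'); b=d['img'][110:190,325:405,::-1];b=cv2.convertScaleAbs(b,alpha=2.0,beta=20)
cv2.imwrite(f'pics/z{k}.png',np.hstack([cv2.resize(a,(457,400),interpolation=cv2.INTER_CUBIC),cv2.resize(b,(340,400),interpolation=cv2.INTER_CUBIC)]))
E
python3 z.py 5
```

```text
t 8.6333
position [ 0.5604 -0.0831  0.1281]
tool_rot [[-0.038  -0.9993  0.0007]
 [-0.9993  0.038  -0.0004]
 [ 0.0004 -0.0007 -1.    ]]
ft_force [0.603  0.6527 4.4467]
wrist_torque [ 0.0687  0.0984 -0.0203]
width 0.019600297199586517
qpos [-0.1882  0.2387  2.0312 -0.0004  0.871   1.4208]
effort [ -0.1712 -56.2149 -35.6166  -0.076    0.0375  -0.4859]
```

View pics/z5.png

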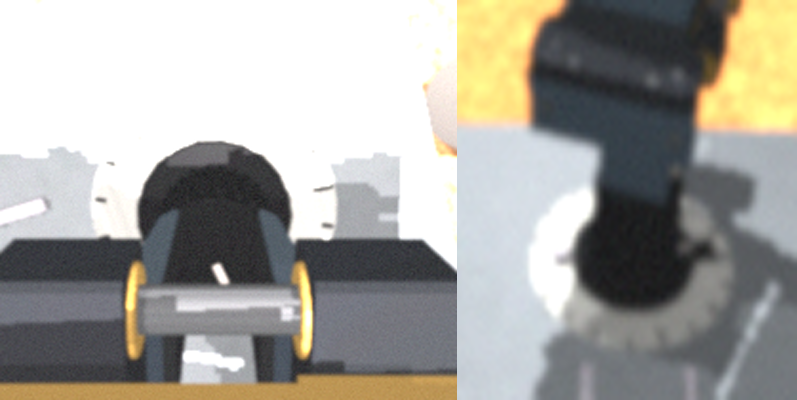

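Run:
```python
from h import *
s=readout.observe(); d=read_camera('wrist'); p=s['position'];R=s['tool_rot']
for lab,w in(('now',s['width']),('open',.091)):
  for zz in (0,-.019,-.038,-.06):
    print(lab,zz,[np.round(proj(d,p+R@np.array([sx*w/2,sy,zz])),0) for sx in(-1,1) for sy in (-.016,.016)])
```

```text
now 0 [array([300., 198.]), array([301., 238.]), array([327., 198.]), array([327., 238.])]
now -0.019 [array([299., 205.]), array([300., 248.]), array([328., 205.]), array([328., 248.])]
now -0.038 [array([298., 214.]), array([298., 261.]), array([330., 214.]), array([329., 261.])]
now -0.06 [array([295., 226.]), array([296., 279.]), array([332., 226.]), array([331., 279.])]
open 0 [array([253., 198.]), array([255., 238.]), array([374., 198.]), array([372., 238.])]
open -0.019 [array([247., 205.]), array([250., 249.]), array([380., 205.]), array([378., 248.])]
open -0.038 [array([240., 214.]), array([243., 261.]), array([387., 214.]), array([384., 261.])]
open -0.06 [array([230., 226.]), array([234., 279.]), array([397., 226.]), array([393., 279.])]
```

View pics/wrist0.png

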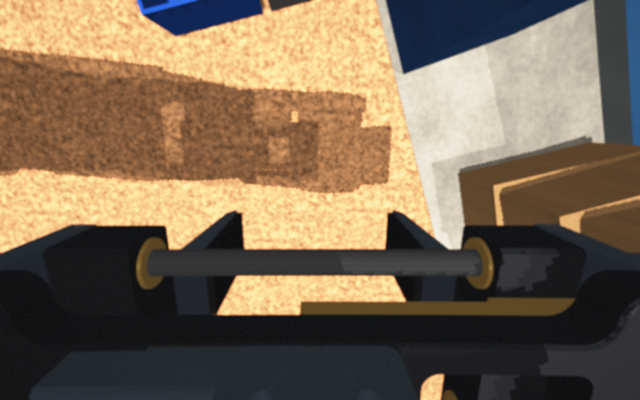

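View pics/w5.png

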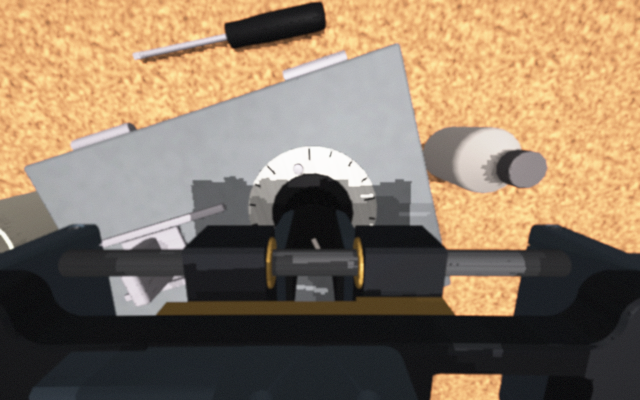

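Call:
servo_tool(
  increments=[0,0,-4,0,0,0,91,0,0,0,0,0,0,91,0,0,0,0,0,0,91,0,0,0,0,0,0,91,0,0,0,0,0,0,91,0,0,0,0,0,0,91,0,0,6,0,0,0,91,0,0,6,0,0,0,91,0,0,4,0,0,0,91,0,0,0,0,0,0,91],
)

```text
t: 9.62
position: [0.5592, -0.0827, 0.1145]
tool_rot: [[-0.039, -0.999, -0.002], [-0.999, 0.039, 0.0], [-0.0, 0.002, -1.0]]
ft_force: [-0.1, 0.8, -0.5]
width: 0.0836
```

Call:
servo_tool(
  increments=[0,0,2,0,0,0,91,0,0,1,0,0,0,91,0,0,1,0,0,0,91,0,0,1,0,0,0,91,0,0,1,0,0,0,91,0,0,0,0,0,0,91],
)

```text
t: 10.12
position: [0.56, -0.0828, 0.1097]
tool_rot: [[-0.039, -0.999, -0.0], [-0.999, 0.039, 0.0], [-0.0, 0.0, -1.0]]
ft_force: [0.5, 0.1, 0.1]
width: 0.0907
```

```bash
python3 z.py 6
```

```text
t 10.1167
position [ 0.56   -0.0828  0.1097]
tool_rot [[-0.039  -0.9992 -0.0001]
 [-0.9992  0.039   0.    ]
 [-0.      0.0001 -1.    ]]
ft_force [0.4884 0.1219 0.0848]
wrist_torque [-0.0437  0.1716  0.0014]
width 0.09068040901667228
qpos [-0.1881  0.2658  2.0384 -0.      0.8375  1.4218]
effort [ -0.0002 -60.3685 -37.1844   0.0355  -0.1238   0.0002]
```

View pics/z6.png

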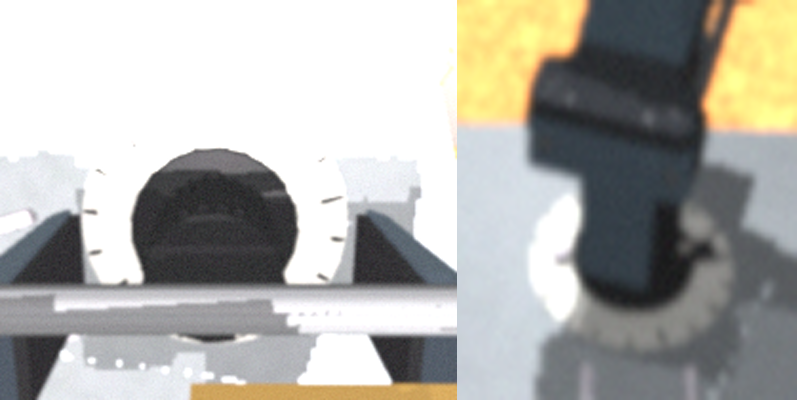

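Call:
servo_tool(
  increments=[0,0,2,0,0,0,91,0,0,2,0,0,0,91,0,0,2,0,0,0,91,0,0,2,0,0,0,91,0,0,2,0,0,0,91,0,0,0,0,0,0,91],
)

```text
t: 10.72
position: [0.5597, -0.0828, 0.0993]
tool_rot: [[-0.039, -0.999, -0.001], [-0.999, 0.039, 0.0], [-0.0, 0.001, -1.0]]
ft_force: [-0.3, 0.4, -0.4]
width: 0.0911
```

Call:
servo_tool(
  increments=[0,0,0,0,0,0,70,0,0,0,0,0,0,60,0,0,0,0,0,0,54,0,0,0,0,0,0,50,0,0,0,0,0,0,47,0,0,0,0,0,0,45,0,0,0,0,0,0,43,0,0,0,0,0,0,40,0,0,0,0,0,0,38,0,0,0,0,0,0,36],
)

```text
t: 11.55
position: [0.5601, -0.0816, 0.1]
tool_rot: [[-0.04, -0.999, -0.0], [-0.999, 0.04, 0.002], [-0.002, 0.0, -1.0]]
ft_force: [-0.5, 13.9, 2.7]
width: 0.0437
```

```bash
python3 z.py 7
```

```text
t 11.55
position [ 0.5601 -0.0816  0.1   ]
tool_rot [[-0.0396 -0.9992 -0.    ]
 [-0.9992  0.0396  0.0019]
 [-0.0019  0.0001 -1.    ]]
ft_force [-0.488  13.9378  2.68  ]
wrist_torque [2.2412 0.1333 0.0609]
width 0.04370268883421865
qpos [-0.1868  0.2807  2.0415  0.0026  0.8198  1.4218]
effort [ -8.0293 -59.5254 -36.5524  -2.411   -0.6103   0.0081]
```

View pics/z7.png

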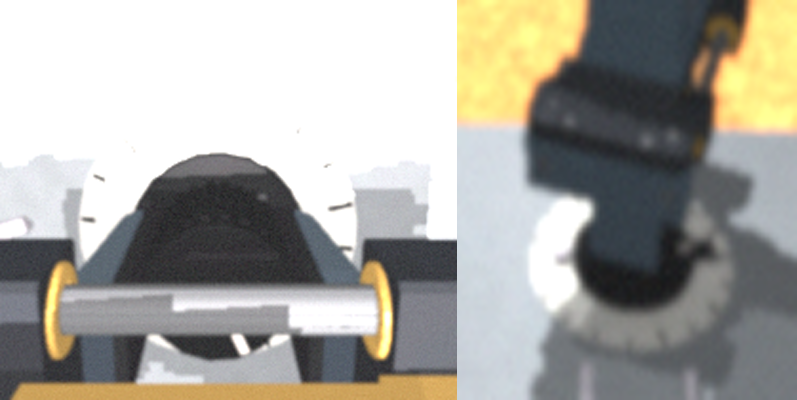

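Call:
servo_tool(
  increments=[-1.3,0,0,0,0,0,36,0,0,0,0,0,0,36,0,0,0,0,0,-3,36,0,0,0,0,0,-4,36,0,0,0,0,0,-4,36,0,0,0,0,0,-4,36,0,0,0,0,0,-3,36,0,0,0,0,0,-2,36,0,0,0,0,0,0,36],
)

```text
t: 12.4
position: [0.5602, -0.0815, 0.1]
tool_rot: [[0.307, -0.952, 0.0], [-0.952, -0.307, 0.0], [-0.0, -0.0, -1.0]]
ft_force: [-1.7, 2.5, 2.6]
width: 0.0434
```

```bash
python3 z.py 8
```

```text
t 12.4
position [ 0.5602 -0.0815  0.1   ]
tool_rot [[ 0.3065 -0.9519  0.0001]
 [-0.9519 -0.3065  0.0001]
 [-0.0001 -0.0002 -1.    ]]
ft_force [-1.7112  2.4764  2.6065]
wrist_torque [0.1838 0.2394 0.0641]
width 0.04343745281113891
qpos [-0.1858  0.2806  2.0416  0.0002  0.8192  1.0733]
effort [ -1.5223 -59.3441 -35.9349  -0.1736  -0.2839  -0.8056]
```

View pics/z8.png

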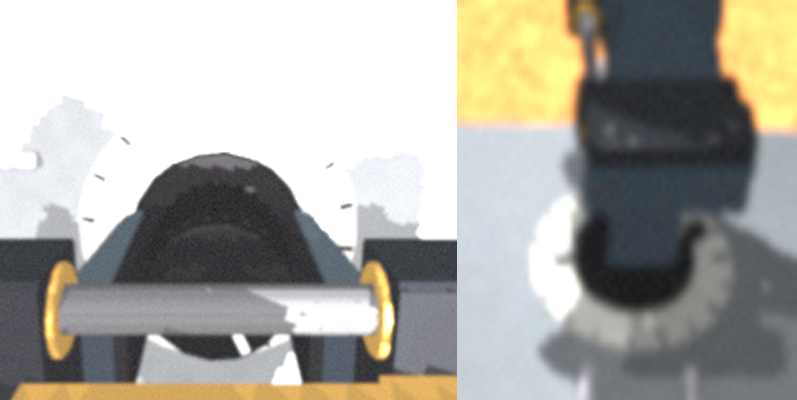

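Call:
servo_tool(
  increments=[0,0,0,0,0,-5,36,0,0,0,0,0,-5,36,0,0,0,0,0,-5,36,0,0,0,0,0,-5,36,0,0,0,0,0,-5,36,0,0,0,0,0,-5,36,0,0,0,0,0,-5,36,0,0,0,0,0,-5,36,0,0,0,0,0,-5,36,0,0,0,0,0,-5,36,0,0,0,0,0,-5,36,0,0,0,0,0,-5,36],
)

```text
t: 13.5
position: [0.5605, -0.0817, 0.1]
tool_rot: [[0.978, -0.21, 0.001], [-0.21, -0.978, -0.0], [0.001, -0.0, -1.0]]
ft_force: [0.2, 1.0, 1.4]
width: 0.0433
```

Call:
servo_tool(
  increments=[0,0,0,0,0,-5,36,0,0,0,0,0,-5,36,0,0,0,0,0,-5,36,0,0,0,0,0,-5,36,0,0,0,0,0,-5,36,0,0,0,0,0,-5,36,0,0,0,0,0,-4,36,0,0,0,0,0,-3,36,0,0,0,0,0,-3,36,0,0,0,0,0,0,36,0,0,0,0,0,0,36],
)

```text
t: 14.42
position: [0.5606, -0.0816, 0.1]
tool_rot: [[0.886, 0.463, 0.001], [0.463, -0.886, 0.0], [0.001, 0.001, -1.0]]
ft_force: [3.1, 2.2, -0.1]
width: 0.0434
```

```bash
python3 z.py 9
```

```text
t 14.4167
position [ 0.5606 -0.0816  0.1   ]
tool_rot [[ 0.8861  0.4635  0.0011]
 [ 0.4635 -0.8861  0.    ]
 [ 0.001   0.0005 -1.    ]]
ft_force [ 3.1     2.178  -0.0724]
wrist_torque [ 0.5776 -0.8961  0.1217]
width 0.04343603182389269
qpos [-0.1858  0.2808  2.0413  0.0003  0.8184 -0.6679]
effort [ -1.6249 -60.0821 -33.9112  -0.6252   1.1171  -0.2976]
```

View pics/z9.png

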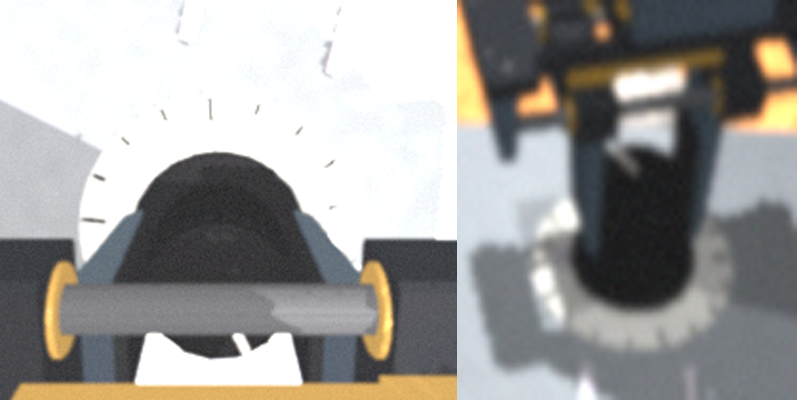

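Run:
```python
import cv2
a=cv2.imread('pics/w9.png')
cv2.imwrite('pics/w9b.png',a)
```

```text
(no output)
```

View pics/w9b.png

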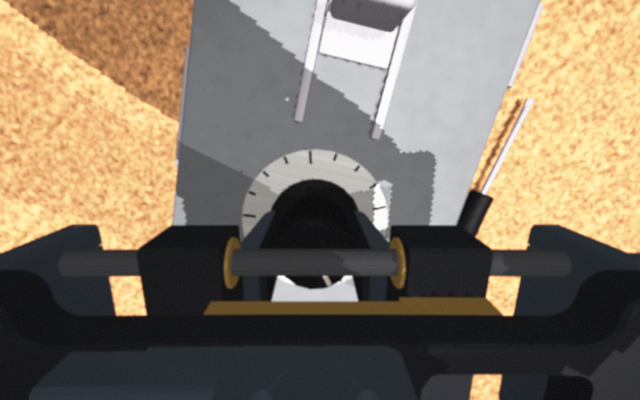

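Call:
servo_tool(
  increments=[0,0,0,0,0,-4,36,0,0,0,0,0,-4,36,0,0,0,0,0,-4,36,0,0,0,0,0,-4,36,0,0,0,0,0,-4,36,0,0,0,0,0,-4,36,0,0,0,0,0,-4,36,0,0,0,0,0,-4,36,0,0,0,0,0,-2,36,0,0,0,0,0,0,36,0,0,0,0,0,0,36],
)

```text
t: 15.43
position: [0.5607, -0.0814, 0.1]
tool_rot: [[0.475, 0.88, 0.001], [0.88, -0.475, 0.0], [0.001, 0.001, -1.0]]
ft_force: [5.3, 4.0, -0.3]
width: 0.0435
```

```bash
python3 z.py 10
```

```text
t 15.4333
position [ 0.5607 -0.0814  0.1   ]
tool_rot [[ 0.4746  0.8802  0.0012]
 [ 0.8802 -0.4747  0.0003]
 [ 0.0008  0.001  -1.    ]]
ft_force [ 5.3072  4.026  -0.2704]
wrist_torque [ 1.0168 -1.1293  0.0624]
width 0.04345897860705252
qpos [-0.1856  0.2808  2.0412  0.0007  0.8184 -1.2623]
effort [ -2.5448 -60.3834 -33.1891  -1.1695   1.3748  -0.1582]
```

View pics/z10.png

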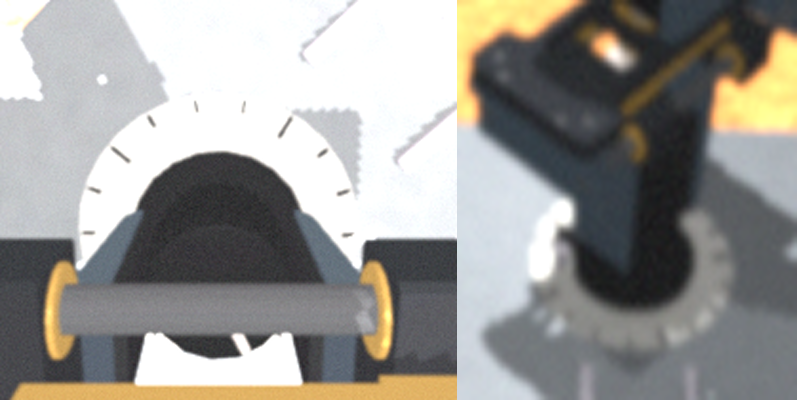

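Call:
servo_tool(
  increments=[0,0,0,0,0,-1.5,36,0,0,0,0,0,-1.5,36,0,0,0,0,0,-1.5,36,0,0,0,0,0,-1.5,36,0,0,0,0,0,0,36],
)

```text
t: 15.95
position: [0.5607, -0.0814, 0.1]
tool_rot: [[0.379, 0.925, 0.001], [0.925, -0.379, 0.0], [0.001, 0.001, -1.0]]
ft_force: [5.9, 4.1, -0.8]
width: 0.043
```

```bash
cat > q.py <<'E'
from h import *
s=readout.observe();R=s['tool_rot']
print(round(s['t'],2),'yaw',np.degrees(np.arctan2(R[1,0],R[0,0])).round(2),'tz',s['wrist_torque'].round(3),'eff6',s['effort'][5].round(3),s['ft_force'].round(1),s['position'].round(4),s['width'].round(4))
E
python3 q.py
```

```text
Traceback (most recent call last):
  File "q.py", line 3, in <module>
    print(round(s['t'],2),'yaw',np.degrees(np.arctan2(R[1,0],R[0,0])).round(2),'tz',s['wrist_torque'].round(3),'eff6',s['effort'][5].round(3),s['ft_force'].round(1),s['position'].round(4),s['width'].round(4))
                                                                                                                                                                                            ^^^^^^^^^^^^^^^^
AttributeError: 'float' object has no attribute 'round'
```

Call:
servo_tool(
  increments=[0,0,0,0,0,-1,36,0,0,0,0,0,-1,36,0,0,0,0,0,0,36],
)

```text
t: 16.2
position: [0.5607, -0.0814, 0.1]
tool_rot: [[0.347, 0.938, 0.001], [0.938, -0.347, 0.0], [0.001, 0.001, -1.0]]
ft_force: [4.8, 3.8, 0.8]
width: 0.0432
```

```bash
python3 q.py
```

```text
Traceback (most recent call last):
  File "q.py", line 3, in <module>
    print(round(s['t'],2),'yaw',np.degrees(np.arctan2(R[1,0],R[0,0])).round(2),'tz',s['wrist_torque'].round(3),'eff6',s['effort'][5].round(3),s['ft_force'].round(1),s['position'].round(4),s['width'].round(4))
                                                                                                                                                                                            ^^^^^^^^^^^^^^^^
AttributeError: 'float' object has no attribute 'round'
```

Call:
servo_tool(
  increments=[0,0,0,0,0,-1,36,0,0,0,0,0,0,36],
)

```text
t: 16.37
position: [0.5607, -0.0814, 0.1]
tool_rot: [[0.331, 0.944, 0.001], [0.944, -0.331, 0.0], [0.001, 0.001, -1.0]]
ft_force: [5.0, 4.7, -1.4]
width: 0.0432
```

```bash
python3 q.py
```

```text
Traceback (most recent call last):
  File "q.py", line 3, in <module>
    print(round(s['t'],2),'yaw',np.degrees(np.arctan2(R[1,0],R[0,0])).round(2),'tz',s['wrist_torque'].round(3),'eff6',s['effort'][5].round(3),s['ft_force'].round(1),s['position'].round(4),s['width'].round(4))
                                                                                                                                                                                            ^^^^^^^^^^^^^^^^
AttributeError: 'float' object has no attribute 'round'
```

```bash
sed -i "s/s\['width'\].round(4)/round(s['width'],4)/" q.py; python3 q.py; python3 z.py 11 >/dev/null
python3 - <<'E'
from h import *
d=snap('top','t11.png'); a=d['img'][170:260,330:430,::-1]
cv2.imwrite('pics/t11z.png',cv2.resize(a,None,fx=6,fy=6,interpolation=cv2.INTER_CUBIC))
E
```

```text
16.37 yaw 70.7 tz [ 1.14  -1.155 -0.022] eff6 -0.302 [ 5.   4.7 -1.4] [ 0.5607 -0.0814  0.1   ] 0.0432
```

View pics/z11.png

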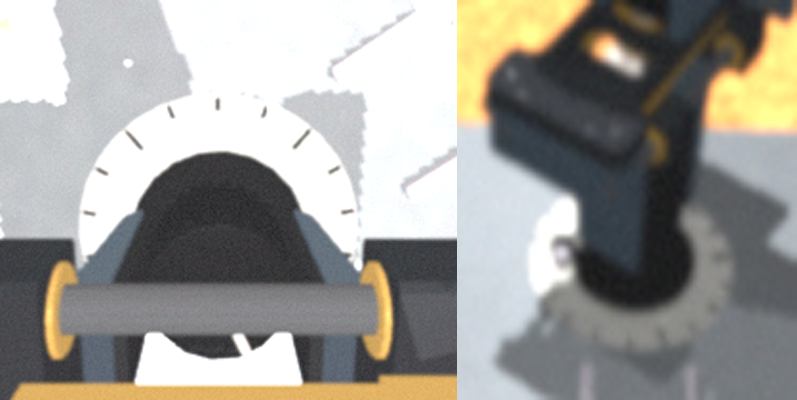

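View pics/t11z.png

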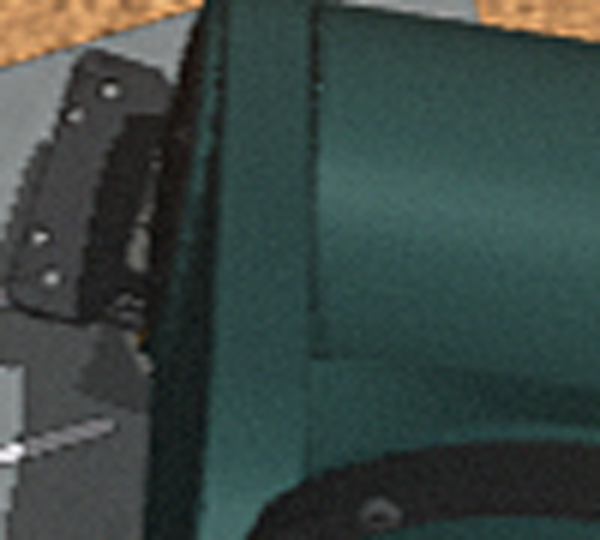

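Call:
servo_tool(
  increments=[0,0,0,0,0,-1,36,0,0,0,0,0,0,36],
)

```text
t: 16.68
position: [0.5606, -0.0814, 0.1]
tool_rot: [[0.314, 0.949, 0.001], [0.949, -0.314, 0.0], [0.001, 0.001, -1.0]]
ft_force: [5.6, 4.9, -0.5]
width: 0.0435
```

```bash
python3 q.py
```

```text
16.68 yaw 71.7 tz [ 1.137 -1.105  0.008] eff6 -0.34 [ 5.6  4.9 -0.5] [ 0.5606 -0.0814  0.1   ] 0.0435
```

Call:
servo_tool(
  increments=[0,0,0,0,0,-1,36,0,0,0,0,0,0,36],
)

```text
t: 16.85
position: [0.5607, -0.0814, 0.1]
tool_rot: [[0.298, 0.955, 0.001], [0.955, -0.298, 0.0], [0.001, 0.001, -1.0]]
ft_force: [4.5, 4.4, -0.4]
width: 0.0437
```

```bash
python3 q.py
```

```text
16.85 yaw 72.69 tz [ 1.133 -1.112 -0.074] eff6 -0.376 [ 4.5  4.4 -0.4] [ 0.5607 -0.0814  0.1   ] 0.0437
```

Call:
servo_tool(
  increments=[0,0,0,0,0,-1,36,0,0,0,0,0,0,36],
)

```text
t: 17.02
position: [0.5606, -0.0814, 0.1]
tool_rot: [[0.281, 0.96, 0.001], [0.96, -0.281, 0.0], [0.001, 0.001, -1.0]]
ft_force: [5.8, 4.3, -1.1]
width: 0.0435
```

```bash
python3 q.py
```

```text
17.02 yaw 73.69 tz [ 1.102 -1.183 -0.058] eff6 -0.4 [ 5.8  4.3 -1.1] [ 0.5606 -0.0814  0.1   ] 0.0435
```

Call:
servo_tool(
  increments=[0,0,0,0,0,0,60,0,0,0,0,0,0,70,0,0,0,0,0,0,80,0,0,0,0,0,0,91,0,0,-15,0,0,0,91,0,0,-30,0,0,0,91,0,0,-35,0,0,0,91,0,0,-40,0,0,0,91,0,0,0,0,0,0,91],
)

```text
t: 17.77
position: [0.5634, -0.0823, 0.2271]
tool_rot: [[0.28, 0.96, 0.009], [0.96, -0.28, -0.002], [0.001, 0.009, -1.0]]
ft_force: [1.7, 0.1, 2.6]
width: 0.0911
```

```bash
python3 q.py; python3 z.py 12 >/dev/null
```

```text
17.77 yaw 73.74 tz [-0.013 -0.019 -0.034] eff6 0.006 [1.7 0.1 2.6] [ 0.5634 -0.0823  0.2271] 0.0911
```

View pics/w12.png

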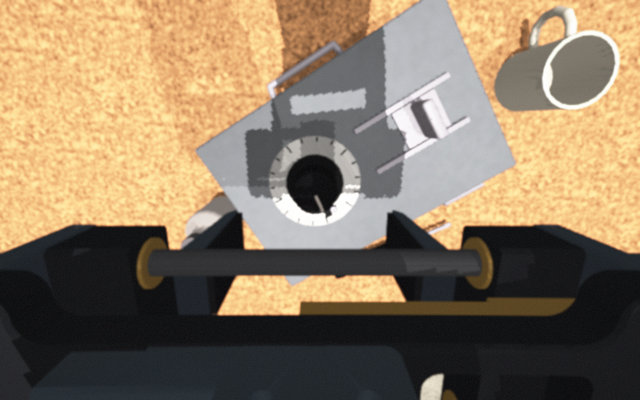

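View pics/z12.png

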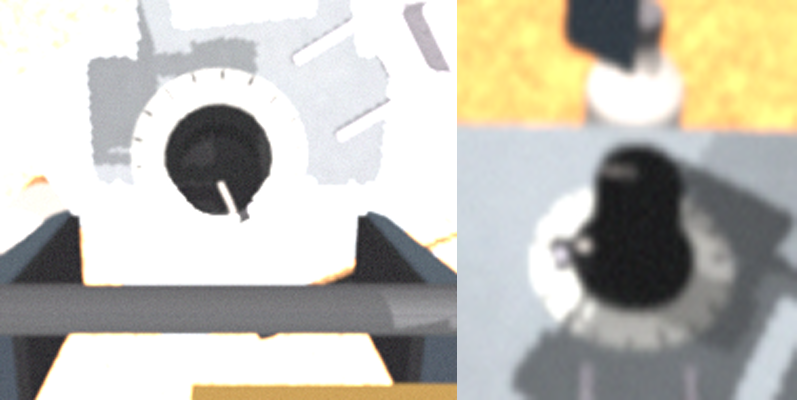

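Run:
```python
from h import *
a=cv2.imread('pics/w12.png')[130:230,260:370]; cv2.imwrite('pics/w12z.png',cv2.resize(a,None,fx=6,fy=6,interpolation=cv2.INTER_CUBIC))
d=read_camera('wrist')
c=np.array([.5605,-.0815])
for ang in (1,-3,16):
    u=np.array([np.cos(np.radians(ang)),np.sin(np.radians(ang))])
    p=proj(d,[*(c+.041*u),.119]); print(ang,(p-[260,130])*6)
p=proj(d,[*c,.11]); print((p-[260,130])*6)
```

```text
1 [393.85077603 545.29552178]
-3 [379.37082807 549.02819777]
16 [445.12683438 523.00394106]
[330.07970148 334.91046999]
```

View pics/w12z.png

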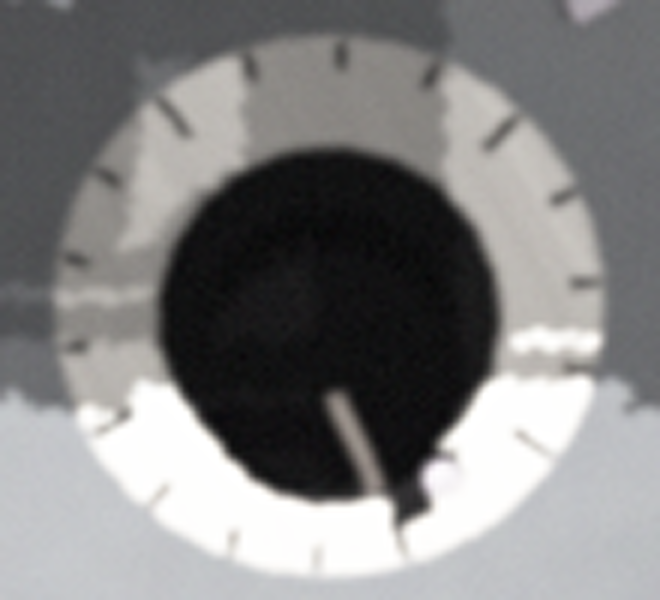

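Call:
servo_tool(
  increments=[0,0,30,0,0,0,91,0,0,30,0,0,0,91,0,0,25,0,0,0,91,0,0,20,0,0,0,91,0,0,10,0,0,0,91,0,0,5,0,0,0,91,0,0,0,0,0,0,70,0,0,0,0,0,0,60,0,0,0,0,0,0,52,0,0,0,0,0,0,48,0,0,0,0,0,0,46],
)

```text
t: 18.83
position: [0.5606, -0.0817, 0.1007]
tool_rot: [[0.28, 0.96, 0.001], [0.96, -0.28, -0.0], [0.0, 0.001, -1.0]]
ft_force: [0.1, 0.0, -0.3]
width: 0.0608
```

Call:
servo_tool(
  increments=[0,0,0,0,0,0,44,0,0,0,0,0,0,42,0,0,0,0,0,0,40,0,0,0,0,0,0,38,0,0,0,0,0,0,36,0,0,0,0,0,0,36],
)

```text
t: 19.33
position: [0.5603, -0.0814, 0.1001]
tool_rot: [[0.28, 0.96, 0.0], [0.96, -0.28, 0.0], [0.0, 0.0, -1.0]]
ft_force: [-0.5, 5.2, 6.0]
width: 0.0434
```

```bash
python3 q.py
```

```text
19.33 yaw 73.75 tz [ 0.858  0.091 -0.116] eff6 -0.145 [-0.5  5.2  6. ] [ 0.5603 -0.0814  0.1001] 0.0434
```

Call:
servo_tool(
  increments=[0,0,0,0,0,2,36,0,0,0,0,0,4,36,0,0,0,0,0,4,36,0,0,0,0,0,4,36,0,0,0,0,0,4,36,0,0,0,0,0,4,36,0,0,0,0,0,4,36,0,0,0,0,0,4,36,0,0,0,0,0,4,36,0,0,0,0,0,4,36,0,0,0,0,0,4,36],
)

```text
t: 20.25
position: [0.5604, -0.0814, 0.1001]
tool_rot: [[0.852, 0.524, 0.0], [0.524, -0.852, 0.0], [0.0, 0.0, -1.0]]
ft_force: [1.2, 5.8, 5.3]
width: 0.0438
```

Call:
servo_tool(
  increments=[0,0,0,0,0,4,36,0,0,0,0,0,4,36,0,0,0,0,0,4,36,0,0,0,0,0,4,36,0,0,0,0,0,4,36,0,0,0,0,0,4,36,0,0,0,0,0,4,36,0,0,0,0,0,4,36,0,0,0,0,0,4,36,0,0,0,0,0,2,36,0,0,0,0,0,0,36,0,0,0,0,0,0,36],
)

```text
t: 21.25
position: [0.5604, -0.0813, 0.1001]
tool_rot: [[0.994, -0.109, 0.0], [-0.109, -0.994, 0.0], [0.0, -0.0, -1.0]]
ft_force: [0.9, 5.8, 5.6]
width: 0.0434
```

```bash
python3 q.py
```

```text
21.25 yaw -6.25 tz [0.963 0.061 0.009] eff6 0.195 [0.9 5.8 5.6] [ 0.5604 -0.0813  0.1001] 0.0434
```

Call:
servo_tool(
  increments=[0,0,0,0,0,0,60,0,0,0,0,0,0,70,0,0,0,0,0,0,80,0,0,0,0,0,0,91,0,0,-15,0,0,0,91,0,0,-30,0,0,0,91,0,0,-35,0,0,0,91,0,0,-40,0,0,0,91,0,0,0,0,0,0,91,0,0,0,0,0,0,91],
)

```text
t: 22.08
position: [0.5614, -0.0819, 0.2221]
tool_rot: [[0.994, -0.109, 0.004], [-0.109, -0.994, -0.001], [0.004, 0.0, -1.0]]
ft_force: [-0.0, 0.1, -1.4]
width: 0.0912
```

```bash
python3 q.py
python3 - <<'E'
from h import *
d=snap('wrist','w13.png'); a=d['img'][120:240,250:390,::-1]; cv2.imwrite('pics/w13z.png',cv2.resize(a,None,fx=5,fy=5,interpolation=cv2.INTER_CUBIC))
c=np.array([.5608,-.0812])
for ang in (1,-59,-79,-99):
    u=np.array([np.cos(np.radians(ang)),np.sin(np.radians(ang))])
    p=proj(d,[*(c+.041*u),.119]); print(ang,(p-[250,120])*5)
print((proj(d,[*c,.11])-[250,120])*5)
for l in ('bolt_grip','box_top','dial_foot'):
    for c in('wrist','side'): r=tip_of(l,c); print(c,l,[(np.round(x['location'],4),round(x['p'],2)) for x in r[:2]])
E
```

```text
22.08 yaw -6.24 tz [-0.109  0.025  0.002] eff6 0.002 [-0.   0.1 -1.4] [ 0.5614 -0.0819  0.2221] 0.0912
1 [499.30935265 312.93409748]
-59 [424.8713577 475.1772159]
-79 [369.28441795 502.28522856]
-99 [307.82358346 509.80214123]
[316.0790789  327.37018999]
wrist bolt_grip []
side bolt_grip [(array([0.528 , 0.0494, 0.1401]), 0.9)]
wrist box_top [(array([ 0.5447, -0.0295,  0.1141]), 0.85), (array([ 0.5632, -0.0828,  0.1463]), 0.57)]
side box_top [(array([ 0.5489, -0.0338,  0.1086]), 0.59)]
wrist dial_foot [(array([ 0.563 , -0.0831,  0.1105]), 0.92)]
side dial_foot [(array([ 0.5609, -0.0833,  0.1117]), 0.64), (array([ 0.5908, -0.2425,  0.0632]), 0.39)]
```

View pics/w13z.png

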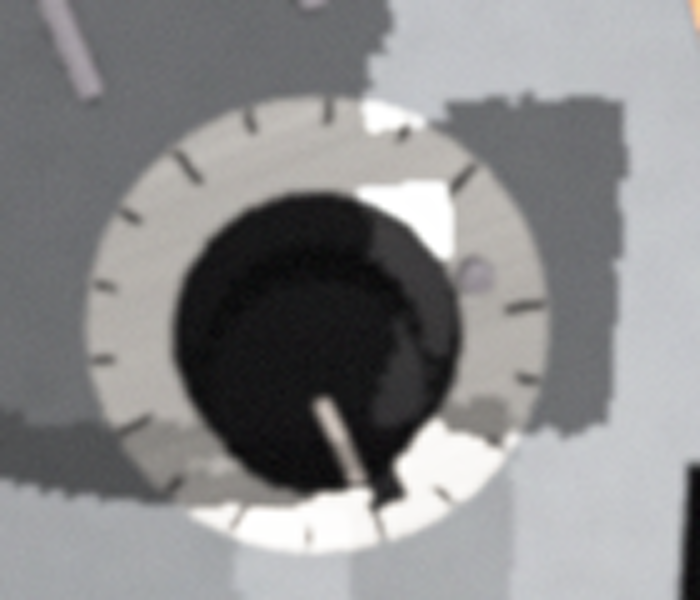

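View pics/w13.png

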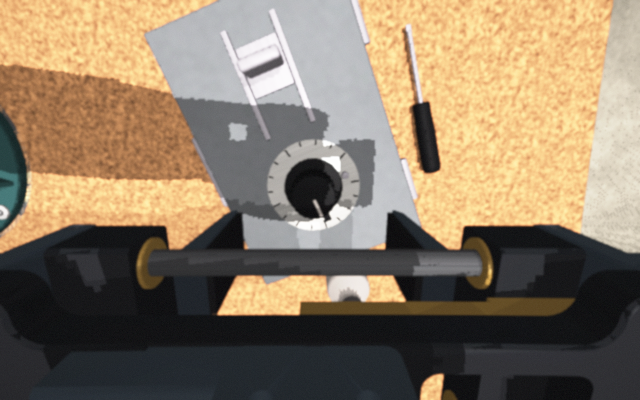

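Run:
```python
import cv2
a=cv2.imread('pics/w13.png')[10:130,205:325]; cv2.imwrite('pics/w13y.png',cv2.resize(a,None,fx=5,fy=5,interpolation=cv2.INTER_CUBIC))
```

```text
(no output)
```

View pics/w13y.png

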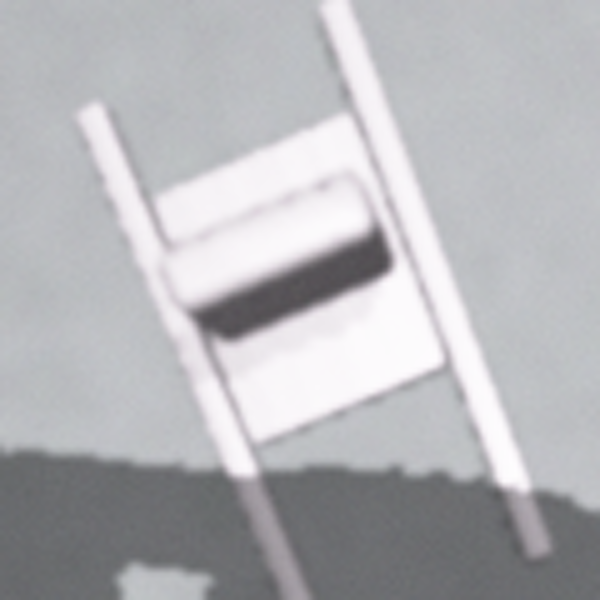

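Run:
```python
from h import *
np.set_printoptions(precision=4,suppress=True)
d=read_camera('wrist')
f=lambda p,z: ray(d,(205+(p[0]+.5)/5-.5,10+(p[1]+.5)/5-.5),z)[:2]
T=np.array([f(p,.154) for p in((165,255),(350,175),(378,240),(195,312))]);P=np.array([f(p,.115) for p in((155,200),(348,113),(443,362),(258,443))])
ey=np.array([-.253,.967]);ex=np.array([.967,.253]);c=np.array([.5608,-.0813])
for n,Q in(('tab',T),('plate',P)):
    m=Q.mean(0);print(n,m,'along',(m-c)@ey,'lat',(m-c)@ex,'len y',np.linalg.norm((Q[0]+Q[1]-Q[2]-Q[3])/2),'wid',np.linalg.norm((Q[0]+Q[3]-Q[1]-Q[2])/2))
v=(P[0]+P[1]-P[2]-P[3]);print('yaw y',np.degrees(np.arctan2(v[1],v[0])))
```

```text
tab [0.5252 0.0468] along 0.13290374574579317 lat -0.002008405284355533 len y 0.010680556169297866 wid 0.03484091168341093
plate [0.5239 0.0481] along 0.1344279373184671 lat -0.0029027458476543998 len y 0.04854332307231808 wid 0.04158778566423865
yaw y 105.16253172490399
```

Call:
servo_tool(
  increments=[0,0,0,0,0,-7,60,0,0,0,0,0,-7,40,0,0,0,0,0,-7,20,0,-34.2,0,0,0,0,0,0,-34.2,0,0,0,0,0,0,-34.2,0,0,0,0,0,0,-34.2,0,0,0,0,0,-1.2,-34.2,0,0,0,0,0,0,0,0,0,0,0,0,0,0,0,0,0,0,0],
)

```text
t: 23.32
position: [0.5149, 0.0846, 0.2196]
tool_rot: [[0.966, 0.257, -0.0], [0.257, -0.966, -0.0], [-0.0, 0.0, -1.0]]
ft_force: [0.1, 1.3, -1.3]
width: 0.0273
```

```bash
python3 q.py
python3 - <<'E'
from h import *
np.set_printoptions(precision=4,suppress=True)
d=snap('wrist','w14.png'); snap('top','t14.png'); snap('side','s14.png')
for l in ('bolt_grip','dial_foot','box_top'):
    for c in('wrist','side','top'): r=tip_of(l,c); print(c,l,[(np.round(x['location'],4),round(x['p'],2)) for x in r[:2]])
s=readout.observe();p=s['position'];R=s['tool_rot']
for z in (0,-.038): print([proj(d,p+R@np.array([sx,sy,z])).round() for sx in(-.0135,.0135) for sy in(-.016,.016)])
E
```

```text
23.32 yaw 14.92 tz [-0.104  0.045 -0.025] eff6 0.407 [ 0.1  1.3 -1.3] [0.5149 0.0846 0.2196] 0.0273
wrist bolt_grip [(array([0.5268, 0.0537, 0.1378]), 0.92)]
side bolt_grip [(array([ 0.5589, -0.086 ,  0.1663]), 0.53)]
top bolt_grip [(array([ 0.5618, -0.0814,  0.1616]), 0.69)]
wrist dial_foot []
side dial_foot [(array([ 0.5625, -0.0825,  0.1137]), 0.89)]
top dial_foot [(array([ 0.5575, -0.0832,  0.1095]), 0.73), (array([ 0.5561, -0.0812,  0.1463]), 0.19)]
wrist box_top [(array([ 0.5431, -0.0273,  0.1123]), 0.69)]
side box_top [(array([ 0.5512, -0.0354,  0.1121]), 0.91)]
top box_top [(array([ 0.5464, -0.0275,  0.1061]), 0.94)]
[array([297., 199.]), array([297., 239.]), array([333., 199.]), array([332., 239.])]
[array([293., 215.]), array([294., 262.]), array([336., 215.]), array([335., 262.])]
```

View pics/w14.png

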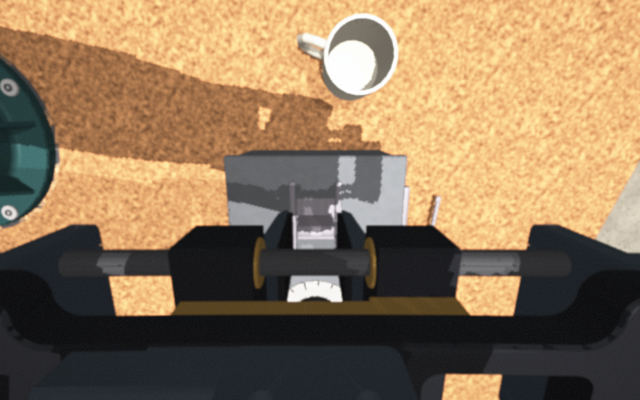

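View pics/s14.png

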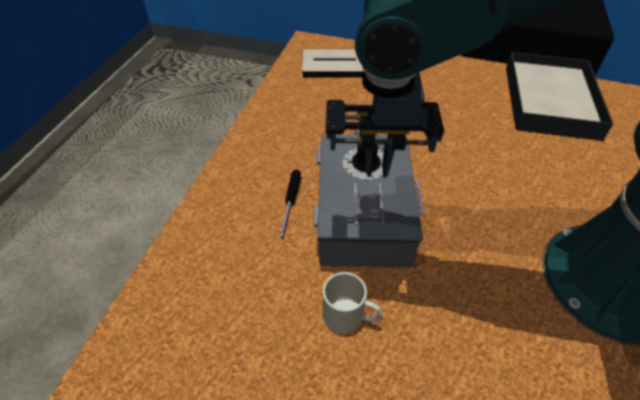

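Call:
servo_tool(
  increments=[0,0,30,0,0,0,0,0,0,30,0,0,0,0,0,0,30,0,0,0,0,0,0,15,0,0,0,0,0,0,8,0,0,0,0,0,0,6,0,0,0,0,0,0,5,0,0,0,0,0,0,0,0,0,0,0,0,0,0,0,0,0,0],
)

```text
t: 24.67
position: [0.5159, 0.0835, 0.0965]
tool_rot: [[0.967, 0.255, 0.001], [0.255, -0.967, 0.0], [0.001, 0.0, -1.0]]
ft_force: [0.3, -0.0, -0.1]
width: 0.0003
```

```bash
python3 q.py
python3 - <<'E'
from h import *
d=snap('side','s15.png'); snap('wrist','w15.png');a=d['img'][120:240,300:440,::-1];a=cv2.convertScaleAbs(a,alpha=1.7,beta=15); cv2.imwrite('pics/s15z.png',cv2.resize(a,None,fx=5,fy=5,interpolation=cv2.INTER_CUBIC))
E
```

```text
24.67 yaw 14.76 tz [-0.101  0.001 -0.032] eff6 -0.0 [ 0.3 -0.  -0.1] [0.5159 0.0835 0.0965] 0.0003
```

View pics/s15z.png

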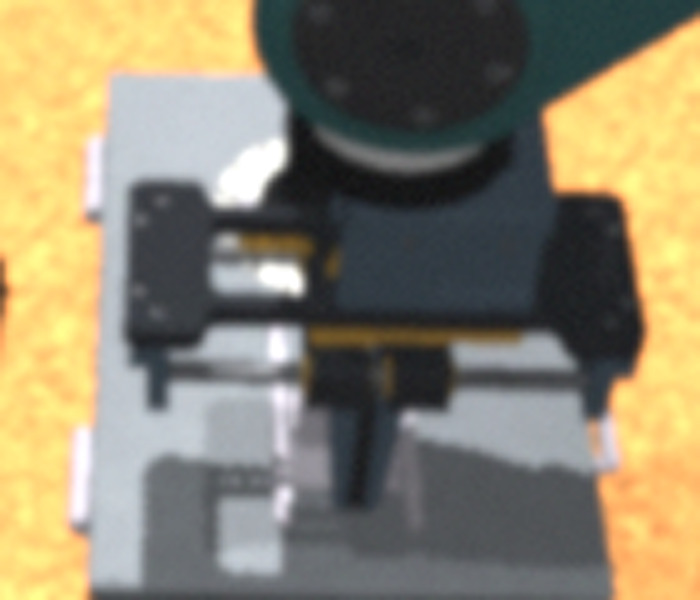

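View pics/w15.png

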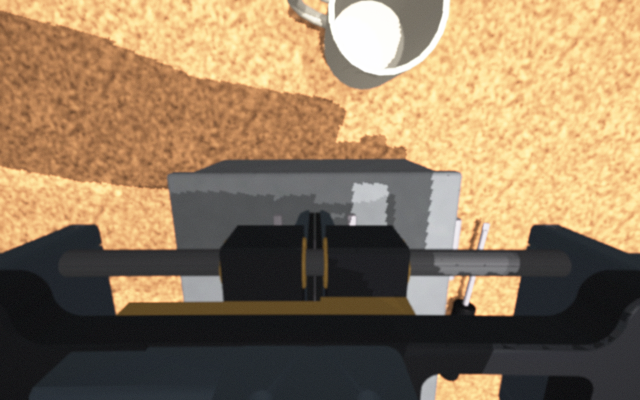

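Call:
servo_tool(
  increments=[0,2.5,0,0,0,0,0,0,2.5,0,0,0,0,0,0,2.5,0,0,0,0,0,0,2.5,0,0,0,0,0,0,0,0,0,0,0,0],
)

```text
t: 25.18
position: [0.5181, 0.0734, 0.0959]
tool_rot: [[0.967, 0.254, 0.0], [0.254, -0.967, -0.0], [0.0, 0.0, -1.0]]
ft_force: [0.6, 0.3, 0.4]
width: 0.0002
```

Call:
servo_tool(
  increments=[0,1,0,0,0,0,0,0,1,0,0,0,0,0,0,1,0,0,0,0,0,0,0,0,0,0,0,0],
)

```text
t: 25.52
position: [0.5187, 0.0709, 0.0958]
tool_rot: [[0.967, 0.255, -0.0], [0.255, -0.967, 0.0], [-0.0, -0.0, -1.0]]
ft_force: [0.3, -0.6, -0.2]
width: 0.0004
```

Call:
servo_tool(
  increments=[0,1,0,0,0,0,0,0,1,0,0,0,0,0,0,1,0,0,0,0,0,0,0,0,0,0,0,0],
)

```text
t: 25.85
position: [0.5195, 0.0679, 0.0958]
tool_rot: [[0.967, 0.255, -0.0], [0.255, -0.967, 0.0], [-0.0, -0.0, -1.0]]
ft_force: [0.1, 1.5, -0.6]
width: 0.0002
```

Call:
servo_tool(
  increments=[0,1,0,0,0,0,0,0,1,0,0,0,0,0,0,0,0,0,0,0,0],
)

```text
t: 26.1
position: [0.52, 0.0659, 0.0958]
tool_rot: [[0.967, 0.255, 0.0], [0.255, -0.967, -0.0], [0.0, 0.0, -1.0]]
ft_force: [0.2, 0.9, -0.3]
width: 0.0007
```

Call:
servo_tool(
  increments=[0,1,0,0,0,0,0,0,1,0,0,0,0,0,0,0,0,0,0,0,0],
)

```text
t: 26.35
position: [0.5205, 0.064, 0.0958]
tool_rot: [[0.967, 0.255, 0.0], [0.255, -0.967, -0.0], [0.0, 0.0, -1.0]]
ft_force: [0.6, 1.0, -1.3]
width: 0.0006
```

Call:
servo_tool(
  increments=[0,1,0,0,0,0,0,0,1,0,0,0,0,0,0,0,0,0,0,0,0],
)

```text
t: 26.6
position: [0.521, 0.0621, 0.0958]
tool_rot: [[0.967, 0.255, 0.0], [0.255, -0.967, 0.0], [0.0, -0.0, -1.0]]
ft_force: [0.7, 2.2, -1.2]
width: 0.0004
```

Call:
servo_tool(
  increments=[0,1,0,0,0,0,0,0,1,0,0,0,0,0,0,0,0,0,0,0,0],
)

```text
t: 26.85
position: [0.5216, 0.0602, 0.0959]
tool_rot: [[0.967, 0.255, 0.0], [0.255, -0.967, 0.0], [0.0, -0.0, -1.0]]
ft_force: [0.3, 2.9, -0.6]
width: 0.0005
```

Call:
servo_tool(
  increments=[0,1,0,0,0,0,0,0,1,0,0,0,0,0,0,0,0,0,0,0,0],
)

```text
t: 27.1
position: [0.5221, 0.0582, 0.0958]
tool_rot: [[0.967, 0.255, 0.0], [0.255, -0.967, -0.0], [0.0, 0.0, -1.0]]
ft_force: [0.7, 2.6, -1.2]
width: 0.0008
```

```bash
python3 q.py
python3 - <<'E'
from h import *
d=snap('side','s16.png'); snap('wrist','w16.png');a=d['img'][120:240,300:440,::-1];a=cv2.convertScaleAbs(a,alpha=1.7,beta=15); cv2.imwrite('pics/s16z.png',cv2.resize(a,None,fx=5,fy=5,interpolation=cv2.INTER_CUBIC))
E
```

```text
27.1 yaw 14.76 tz [ 0.404 -0.152  0.04 ] eff6 0.002 [ 0.7  2.6 -1.2] [0.5221 0.0582 0.0958] 0.0008
```

View pics/s16z.png

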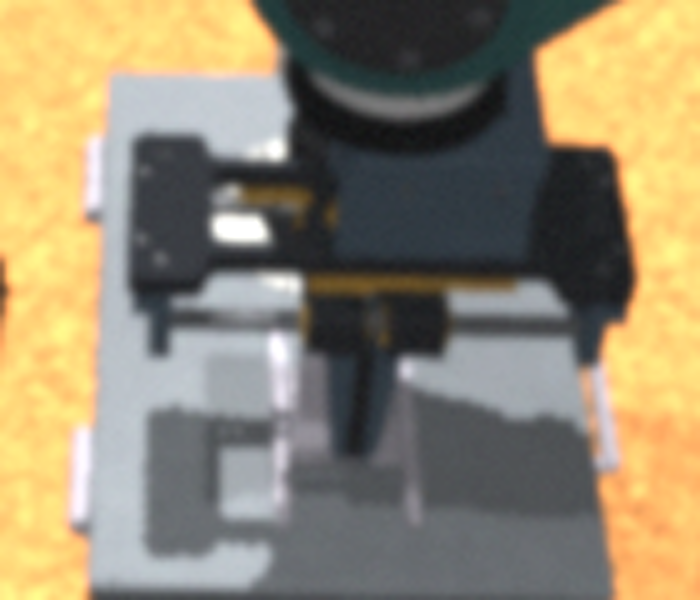

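Call:
servo_tool(
  increments=[0,1,0,0,0,0,0,0,1,0,0,0,0,0,0,1,0,0,0,0,0],
)

```text
t: 27.45
position: [0.5228, 0.0553, 0.0958]
tool_rot: [[0.967, 0.255, -0.0], [0.255, -0.967, -0.0], [-0.0, 0.0, -1.0]]
ft_force: [-0.2, 2.8, 0.5]
width: 0.0001
```

Call:
servo_tool(
  increments=[0,1,0,0,0,0,0,0,1,0,0,0,0,0,0,1,0,0,0,0,0],
)

```text
t: 27.7
position: [0.5236, 0.0524, 0.0959]
tool_rot: [[0.967, 0.255, 0.0], [0.255, -0.967, -0.0], [0.0, 0.0, -1.0]]
ft_force: [0.1, 2.3, 0.5]
width: 0.0006
```

Call:
servo_tool(
  increments=[0,1,0,0,0,0,0,0,1,0,0,0,0,0,0,1,0,0,0,0,0],
)

```text
t: 27.95
position: [0.5243, 0.0495, 0.0959]
tool_rot: [[0.967, 0.255, 0.0], [0.255, -0.967, 0.0], [0.0, 0.0, -1.0]]
ft_force: [0.6, 1.9, -0.7]
width: 0.0004
```

Call:
servo_tool(
  increments=[0,1,0,0,0,0,0,0,1,0,0,0,0,0,0,1,0,0,0,0,0],
)

```text
t: 28.2
position: [0.525, 0.0471, 0.0959]
tool_rot: [[0.967, 0.254, -0.0], [0.254, -0.967, 0.001], [-0.0, -0.001, -1.0]]
ft_force: [-2.2, 17.2, 4.2]
width: 0.0006
```

Call:
servo_tool(
  increments=[0,-2,0,0,0,0,0,0,-8,0,0,0,0,0,0,-15,0,0,0,0,0,0,-10,-10,0,0,0,0,0,0,-40,0,0,0,0,0,0,-40,0,0,0,0,0,0,-40,0,0,0,0,0,0,0,0,0,0,0],
)

```text
t: 28.87
position: [0.5196, 0.0815, 0.2341]
tool_rot: [[0.967, 0.255, 0.01], [0.255, -0.967, 0.001], [0.01, 0.002, -1.0]]
ft_force: [2.0, 0.6, 1.0]
width: 0.0008
```

```bash
python3 q.py
python3 - <<'E'
from h import *
for c in ('side','top','wrist'): d=snap(c,c+'17.png')
a=cv2.imread('pics/side17.png')[120:240,300:440];a=cv2.convertScaleAbs(a,alpha=1.7,beta=15); cv2.imwrite('pics/s17z.png',cv2.resize(a,None,fx=5,fy=5,interpolation=cv2.INTER_CUBIC))
E
```

```text
28.87 yaw 14.8 tz [-0.073 -0.057 -0.029] eff6 -0.007 [2.  0.6 1. ] [0.5196 0.0815 0.2341] 0.0008
```

View pics/s17z.png

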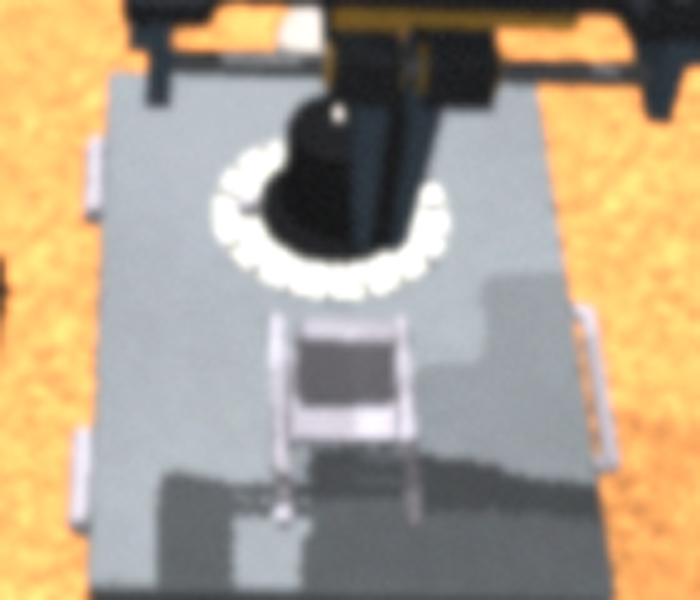

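View pics/wrist17.png

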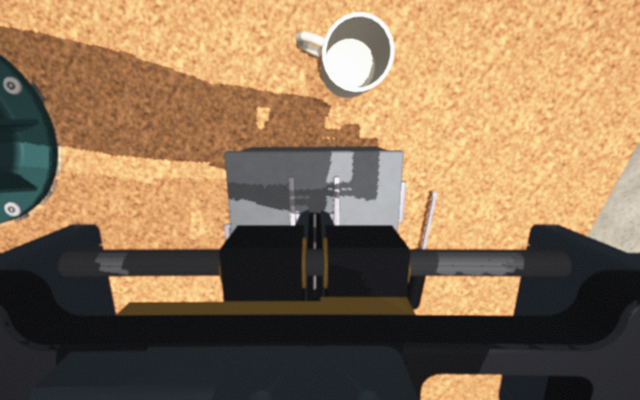

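View pics/top17.png

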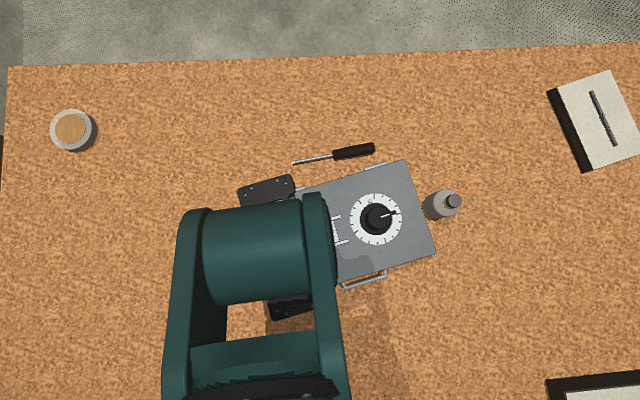

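Run:
```python
from h import *
d=read_camera('side')
ey=np.array([-.253,.967])
f=lambda u,v: ray(d,(u,v),.115)[:2]@ey*1000
print('near edge',f(369,217.1)-f(370,208), 'far edge',f(369,192.9)-f(370,183.6))
# edge profiles along the plate's centre column in both images
for fn in('side0.png','side17.png'):
    a=cv2.cvtColor(cv2.imread('pics/'+fn),cv2.COLOR_BGR2GRAY); print(fn,a[176:228,366:374].mean(1).astype(int))
```

```text
near edge 23.80857897592025 far edge 26.797096953303708
side0.png [136 134 128 111  92  86  87  88  88  88  89  88  89  89  89  91  97 108
 118 120 108  83  58  48  47  46  46  45  46  46  46  46  50  63  87 109
 120 123 122 118 104  81  72  80  87  88  88  88  87  87  87  86]
side17.png [156 154 148 128 107 100 103 107 114 119 119 105  80  61  54  54  53  53
  53  53  52  52  52  55  68  94 117 126 127 127 122 104  75  54  45  40
  39  39  39  40  40  38  39  44  49  52  52  52  51  51  51  51]
```

Run:
```python
from h import *
d=read_camera('side')
ey=np.array([-.253,.967])
f=lambda v,z: ray(d,(370,v),z)[:2]@ey*1000
print('tab foot',f(209.9,.115)-f(200.85,.115),'tab top',f(197.0,.154)-f(187.75,.154),'near',f(216.3,.115)-f(207.7,.115))
```

```text
tab foot 24.284609790696408 tab top 24.668463099919634 near 22.487697063362496
```

Call:
servo_tool(
  increments=[0,-20,0,0,0,0,0,0,-35,0,0,0,0,0,0,-35,0,0,0,0,0,0,-35,0,0,0,0,0,0,-35,0,0,0,0,0,0,-20,0,0,0,0,0,0,0,0,0,0,0,0,0,0,0,0,0,0,0],
)

```text
t: 29.78
position: [0.4693, 0.255, 0.2246]
tool_rot: [[0.966, 0.257, -0.002], [0.257, -0.966, -0.001], [-0.002, 0.001, -1.0]]
ft_force: [-0.3, -0.3, 0.7]
width: 0.0
```

```bash
python3 q.py
python3 - <<'E'
from h import *
d=snap('top','top18.png')
for l in ('bolt_grip','mug_mid','bottle_mid','screwdriver'):
    for c in('top','side'): r=tip_of(l,c); print(c,l,[(np.round(x['location'],4),round(x['p'],2)) for x in r[:2]])
a=d['img'][150:305,255:455,::-1]
cv2.imwrite('pics/top18z.png',cv2.resize(a,None,fx=3.8,fy=3.8,interpolation=cv2.INTER_CUBIC))
E
```

```text
29.78 yaw 14.88 tz [-0.12   0.036 -0.015] eff6 0.282 [-0.3 -0.3  0.7] [0.4693 0.255  0.2246] 0.0
top bolt_grip [(array([0.5307, 0.0209, 0.138 ]), 0.64)]
side bolt_grip [(array([0.5341, 0.0234, 0.1376]), 0.64)]
top mug_mid [(array([0.5283, 0.2315, 0.0422]), 0.55)]
side mug_mid [(array([0.5301, 0.2355, 0.043 ]), 0.92)]
top bottle_mid [(array([ 0.593 , -0.2397,  0.0695]), 0.96), (array([0.5312, 0.0224, 0.139 ]), 0.49)]
side bottle_mid [(array([ 0.5921, -0.241 ,  0.0633]), 0.59)]
top screwdriver [(array([ 0.7188, -0.0014,  0.0019]), 0.65)]
side screwdriver [(array([7.202e-01, 6.400e-03, 3.000e-04]), 0.63)]
```

View pics/top18z.png

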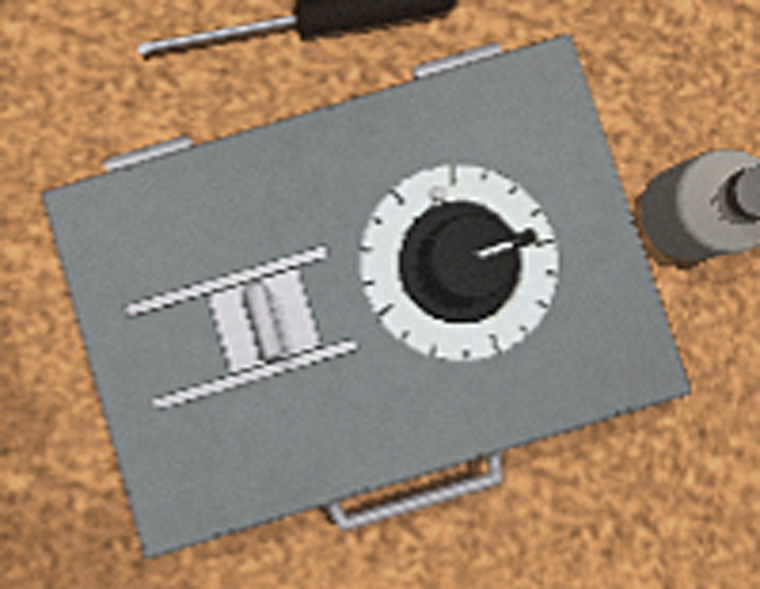

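```bash
python3 -c "
from rig import job; print(job.finish_job())"
```

```text
the job is handed in; nothing more can be done
None
```

The strongbox should be unlocked and the job is handed in, but no verdict came back. I turned the dial counter-clockwise from click 8 to its stop and let it spring back to click 0. Then I turned it four clicks clockwise, let go, and pushed the bolt towards the dial with shut fingers until it stopped. It took about 30 of the 72 s.

**Last checks**
- **Dial:** in the top picture the lug points at the fourth tick, so the dial is at click 4.
- **Bolt:** the top picture gives about 25 mm of travel. Four edges in the side picture give 22.5 to 26.8 mm, most of them near 24.5; the lowest is only just above the 22 mm limit.
- **Other things:** mug, bottle and screwdriver show no shift beyond the few-mm recogniser error.
- **Robot:** it stands clear at the end with only noise-level force, touching nothing.

**What disagreed or failed**
- **First grasp missed:** it closed to 20 mm without holding the knob. In the pictures the fingers end about 38 mm short of the stated TCP, so I gripped and pushed with the tool about 30 mm lower than nominal.
- **Stop contact not sharp in torque:** the wrist torque showed no clear step at the stop. I judged it from joint 6's torque and about 4 degrees of turn past nominal contact, roughly 4 N on the peg by the stated spring rate. After release the lug stood right beside the peg.
- **Force at the end of the bolt's travel:** the last step read 17 N before I backed off; the bolt had slid at 2 to 3 N until then. I take this as the bolt's own end stop, but I cannot measure the load on the hidden tongue.

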